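Put the drums and their beads away in the storage drawer

TASK

Open the storage drawer fully. Lay every small drum that is out on the table in the drawer's wide compartment, side by side on its floor and lengthways with the drawer (front to back), and tip all six beads from the cup into its narrow compartment. Then push the drawer fully shut and stand the empty cup upright on its cork mat, without knocking over the bottle or the jar.

Things in the scene. Friction and masses are not known exactly. Their poses are not given: they have to be found in the camera images.
- drawer (a joint): The only drawer of a low grey metal unit, which stands fixed on the table, 380 mm wide, 270 mm deep, 125 mm high. Value in m: 0 shut, 0.19 fully out. It slides horizontally towards the front, starts shut or slightly out, needs 2 to 3 N, stays where it is left.
- drawer_handle (a point): Middle of the drawer's handle: a horizontal round steel bar, 11 mm thick and 120 mm long, along the y of drum_bay, standing 46 mm off the drawer's front, 91 mm above the table (34 mm below the unit's top). Moves with the drawer.
- drum_bay (a point): Middle of the front edge of the floor in the drawer's wide compartment, 22 mm above the table: from here the floor runs 233 mm back (x) and 115 mm to each side (y). Moves with the drawer. x points to the drawer's back (shutting), y left as seen from the front, z up. Side and back walls rise 65 mm above the floor, the front panel 88 mm. Fully out, x from 0 to 0.184 is clear of the unit.
- bead_bay (a point): Middle of the front edge of the floor in the drawer's narrow compartment, left of the wide one (seen from the front): 233 mm long (x) and 101 mm wide (50 mm to each side, y) inside, axes and floor height as drum_bay. The partition between the two is 6 mm thick and rises 60 mm above the floor.
- hourglass_a: Eight-sided carved wooden hourglass drum, 126 mm long, 52 mm across the flats at both ends, lying on a flat side, its axis 26 mm up. Origin on the axis, mid-waist; x along the drum. The waist is 38 mm long and 30 mm thick, widening to the ends over 20 mm; the ends reach 63 mm each way. 160 g.
- hourglass_b: Eight-sided carved wooden hourglass drum, 126 mm long, 52 mm across the flats at both ends, lying on a flat side, its axis 26 mm up. Origin on the axis, mid-waist; x along the drum. The waist is 38 mm long and 30 mm thick, widening to the ends over 20 mm; the ends reach 63 mm each way. 160 g.
- goblet_a: Eight-sided carved wooden goblet drum, 131 mm long, 52 mm across the flats at both ends, lying on a flat side, its axis 26 mm up. Origin on the axis, mid-stem; x along the drum to the longer head. The stem is 40 mm long and 26 mm thick, widening over 20 mm; the foot ends 53 mm behind the origin, the head 78 mm ahead. 160 g.
- goblet_b: Eight-sided carved wooden goblet drum, 131 mm long, 52 mm across the flats at both ends, lying on a flat side, its axis 26 mm up. Origin on the axis, mid-stem; x along the drum to the longer head. The stem is 40 mm long and 26 mm thick, widening over 20 mm; the foot ends 53 mm behind the origin, the head 78 mm ahead. 160 g.
- mat: Round cork mat fixed on the table, 100 mm across, 4 mm thick; origin at the centre of its underside.
- cup: Flared round aluminium cup, 50 mm high, 50 mm across the foot and 94 mm across the rim, wall 3 mm, with a flat upright handle on its +x side. Origin at the centre of its underside, z up out of the mouth. It starts upright on the mat with six beads in it. 140 g.
- cup_grip (a point): Grip point on the cup's handle, 68 mm from the cup's axis and 36 mm above its foot. The handle is an upright plate 8 mm thick (along the cup's y), 24 mm high (24 to 48 mm above the foot), reaching 90 mm from the cup's axis; 44 mm of it stand clear of the cup's wall at the top.
- bottle: Bystander: small amber glass bottle, 48 mm across, 65 mm high, upright between the drums and the drawer unit; origin under its base, z up.
- pot: Bystander: small glass jar with a white cap, 48 mm across, 50 mm high, upright beside the drums; origin under its base, z up.
- bead0_center (a point): Centre of a round clay bead, 22 mm across, 12 g; it starts in the cup.
- bead1_center (a point): Centre of a round clay bead, 22 mm across, 12 g; it starts in the cup.
- bead2_center (a point): Centre of a round clay bead, 22 mm across, 12 g; it starts in the cup.
- bead3_center (a point): Centre of a round clay bead, 22 mm across, 12 g; it starts in the cup.
- bead4_center (a point): Centre of a round clay bead, 22 mm across, 12 g; it starts in the cup.
- bead5_center (a point): Centre of a round clay bead, 22 mm across, 12 g; it starts in the cup.
Things that resemble listed ones, but are neither listed nor needed, are in the scene too. Leave any orange or pink look-alike of the cup alone. Leave any red look-alike of the hourglass_a alone.

How it is judged:
On the way, in this order (a step that is already met when the one before it is completed fails the run):
1. the drawer is pulled out (at least 170 mm) (value of joint drawer above 0.17 m), for 0.2 s.
2. with the drawer still out (at least 100 mm), all drums lie in its wide compartment and all beads in its narrow one (value of joint drawer above 0.1 m and x of hourglass_a in the frame of drum_bay between 0 and 0.233 m and y of hourglass_a in the frame of drum_bay between -0.115 and 0.115 m and z of hourglass_a in the frame of drum_bay between 0 and 0.04 m and angle between the x axis of each of hourglass_a, hourglass_b, goblet_a, goblet_b and the x axis of drum_bay, either way round below 0.4 rad and x of hourglass_b in the frame of drum_bay between 0 and 0.233 m and y of hourglass_b in the frame of drum_bay between -0.115 and 0.115 m and z of hourglass_b in the frame of drum_bay between 0 and 0.04 m and x of goblet_a in the frame of drum_bay between 0 and 0.233 m and y of goblet_a in the frame of drum_bay between -0.115 and 0.115 m and z of goblet_a in the frame of drum_bay between 0 and 0.04 m and x of goblet_b in the frame of drum_bay between 0 and 0.233 m and y of goblet_b in the frame of drum_bay between -0.115 and 0.115 m and z of goblet_b in the frame of drum_bay between 0 and 0.04 m and x of bead0_center in the frame of bead_bay between 0 and 0.233 m and y of bead0_center in the frame of bead_bay between -0.052 and 0.052 m and z of bead0_center in the frame of bead_bay between 0 and 0.06 m and x of bead1_center in the frame of bead_bay between 0 and 0.233 m and y of bead1_center in the frame of bead_bay between -0.052 and 0.052 m and z of bead1_center in the frame of bead_bay between 0 and 0.06 m and x of bead2_center in the frame of bead_bay between 0 and 0.233 m and y of bead2_center in the frame of bead_bay between -0.052 and 0.052 m and z of bead2_center in the frame of bead_bay between 0 and 0.06 m and x of bead3_center in the frame of bead_bay between 0 and 0.233 m and y of bead3_center in the frame of bead_bay between -0.052 and 0.052 m and z of bead3_center in the frame of bead_bay between 0 and 0.06 m and x of bead4_center in the frame of bead_bay between 0 and 0.233 m and y of bead4_center in the frame of bead_bay between -0.052 and 0.052 m and z of bead4_center in the frame of bead_bay between 0 and 0.06 m and x of bead5_center in the frame of bead_bay between 0 and 0.233 m and y of bead5_center in the frame of bead_bay between -0.052 and 0.052 m and z of bead5_center in the frame of bead_bay between 0 and 0.06 m), for 0.2 s.
At the end, for the whole second after the job is handed in: Drawer shut within 10 mm; each drum on the floor of the wide compartment (axis below 40 mm), lengthways within 0.4 rad; all six beads in the narrow compartment; cup upright within 0.15 rad, at rest on the mat, centres within 35 mm (value of joint drawer below 0.01 m and x of hourglass_a in the frame of drum_bay between 0 and 0.233 m and y of hourglass_a in the frame of drum_bay between -0.115 and 0.115 m and z of hourglass_a in the frame of drum_bay between 0 and 0.04 m and angle between the x axis of each of hourglass_a, hourglass_b, goblet_a, goblet_b and the x axis of drum_bay, either way round below 0.4 rad and x of hourglass_b in the frame of drum_bay between 0 and 0.233 m and y of hourglass_b in the frame of drum_bay between -0.115 and 0.115 m and z of hourglass_b in the frame of drum_bay between 0 and 0.04 m and x of goblet_a in the frame of drum_bay between 0 and 0.233 m and y of goblet_a in the frame of drum_bay between -0.115 and 0.115 m and z of goblet_a in the frame of drum_bay between 0 and 0.04 m and x of goblet_b in the frame of drum_bay between 0 and 0.233 m and y of goblet_b in the frame of drum_bay between -0.115 and 0.115 m and z of goblet_b in the frame of drum_bay between 0 and 0.04 m and x of bead0_center in the frame of bead_bay between 0 and 0.233 m and y of bead0_center in the frame of bead_bay between -0.052 and 0.052 m and z of bead0_center in the frame of bead_bay between 0 and 0.06 m and x of bead1_center in the frame of bead_bay between 0 and 0.233 m and y of bead1_center in the frame of bead_bay between -0.052 and 0.052 m and z of bead1_center in the frame of bead_bay between 0 and 0.06 m and x of bead2_center in the frame of bead_bay between 0 and 0.233 m and y of bead2_center in the frame of bead_bay between -0.052 and 0.052 m and z of bead2_center in the frame of bead_bay between 0 and 0.06 m and x of bead3_center in the frame of bead_bay between 0 and 0.233 m and y of bead3_center in the frame of bead_bay between -0.052 and 0.052 m and z of bead3_center in the frame of bead_bay between 0 and 0.06 m and x of bead4_center in the frame of bead_bay between 0 and 0.233 m and y of bead4_center in the frame of bead_bay between -0.052 and 0.052 m and z of bead4_center in the frame of bead_bay between 0 and 0.06 m and x of bead5_center in the frame of bead_bay between 0 and 0.233 m and y of bead5_center in the frame of bead_bay between -0.052 and 0.052 m and z of bead5_center in the frame of bead_bay between 0 and 0.06 m and angle between cup's own z axis and vertical below 0.15 rad and horizontal distance between cup and mat below 0.035 m and height (world z) of cup below 0.012 m and linear speed of cup below 0.02 m/s); the robot touches nothing.
It fails at once if the bottle is knocked over (angle between bottle's own z axis and vertical above 0.8 rad).
It fails at once if the jar is knocked over (angle between pot's own z axis and vertical above 0.8 rad).
Of hourglass_a, hourglass_b, goblet_a, goblet_b only 2 to 3 are there at a start; the rules pass over those that are not, and their reading is None.
At some moment in a run one of hourglass_a, hourglass_b, goblet_a, goblet_b may be knocked a few centimetres aside while the robot is not near it.
It also fails if it takes over 208 s, if anything falls off the work surface, if the arm or the gripper's body presses on something with over 40 N, if the wrist force passes 120 N, or if a joint passes its speed limit or range.

ROBOT

A 7-joint arm with a two-finger parallel gripper is mounted at the origin on the work surface. World frame = base frame: x ahead of the robot, y to its left, z up, the work surface at z = 0. Lengths are in m, angles in rad, forces in N, time in s.
With the tool pointing down it reaches from about 0.35 to 0.9 m from the base axis. Payload 8.1 kg.
Tool frame: the origin (TCP) lies where the fingers leave the gripper's body, on its centre line; the fingertips stand 66 mm ahead of it and the grasp point (between the pads) lies 47 mm ahead of it; z points along the fingers, y is the line along which they close (so a half turn about z gives the same grasp; the last joint's range is limited). The gripper opens to 92 mm and grips with 3 to 60 N. Pads are 19 mm wide; open, the fingers measure 130 mm over their backs; the gripper's body (75 mm by 190 mm) begins 47 mm behind the grasp point.
Start: joints at [-1.244, 0.434, 0.025, 1.573, -0.012, 1.134, -0.075], TCP at [0.26, 0.568, 0.292] pointing down, gripper open.
Joint ranges: [-2.62, 2.62], [-0.44, 2.09], [-1.27, 1.32], [0.08, 2.57], [-1.32, 4.46], [0.12, 2], [-2.74, 2.74]. Speed limits (rad/s): [2.22, 2.22, 3.01, 3.01, 3.14, 3.14, 3.14].

INTERFACE

Orientations are given as a rotation vector (axis times angle).
In Python, from cell import arm gives the robot as it stands.
- The arm moves only by the tool send_rows, never from a script. Its argument "motion" is text: rows parted by semicolons, each of 7 numbers parted by spaces: the closure, from 0 (fully open) to 1 (shut), then the shift along the world's x, y, z in m, then the turn, a rotation vector about the world's x, y, z in degrees. A call has 1 to 5 rows; each row shifts and turns the commanded pose from where the row before left it; what a row does not reach is not made up. A row lasts 1/8 s, in which the tool goes at most 62.5 mm and 10.7 degrees, less where a joint would pass 70% of its speed; a pose out of reach is approached as far as the arm can. A call is refused whole if a number of a shift passes 0.0625 or a number of a turn 10.7, either way. A call with a gripper value outside its range is refused whole. The fingers move at their own pace and stop on an object; "force" is the grip in N (left out, the last holds). Time passes only in rows, so rows that do not move let the fingers close. It gives the time, the measured TCP pose, the force, the opening and the grip force at its end, in the units of the state.
- arm.observe(): the state, without advancing time (a new reading comes with each control period).
- arm.get_image(name): name is "side" or "top" or "wrist"; returns (picture, depth): 384x512x3 uint8, blue, green, red; 384x512 float32, m along the optical axis (not along the pixel's ray), 0 where there is no reading.
- arm.camera_model(name): a dict with "fx", "fy", "cx", "cy" (pixels), "view" (4x4, takes a point from world to camera coordinates). Camera axes: x right, y down, z forward; pixel columns grow to the right and rows downward; lengths in m; the calibration is good to about 2 mm. A picture is of the moment at which its call begins: read the wrist's pose just before it. camera_model takes no time and is no camera call; for the wrist camera it gives the pose at the moment of the call.
- arm.sign_off(): hands the job in; it is judged then, once.
The state is a dict: "clock": time; "joints": joint angles; "dq": joint speeds; "joint_efforts": joint torques, N m; "position": TCP position; "ee_rot": TCP orientation; "force": force on the tool from outside, world axes, zero at the start; "ft_torque": the same for the moment, N m; "width": opening from 0.0 (shut) to 1.0 (fully open); "gripper_force": force on a finger pad.
Only numpy, scipy, OpenCV 4.12 (cv2) and the standard library are available. Lean on these libraries where they do the work, as an engineer would, in place of code of your own. Each camera call takes 0.05 s, during which the arm holds its last target. There are 200 camera calls.

## Working session

There is one attempt and no reset: what is moved stays moved. The work goes in short steps, Python scripts to look and compute and a tool call to move; the robot and the scene stay as the last step left them, time stands still between calls to the robot, and variables do not carry over. Pictures are saved under pics/ and viewed, at most 14 in all, crops included, and the job is handed in when it is done.

Besides the shell and the picture viewer there is one more tool, called after "Emit:" in YAML: its name, and indented under it one key for each argument. send_rows: Moves the arm, as the interface text tells. Its arguments: {"type":"object","properties":{"motion":{"type":"string"},"force":{"type":"number"}},"required":["motion"]}

```bash
mkdir -p pics; ls; cat > h.py <<'E'
import numpy as np, cv2
from cell import arm
from scipy.spatial.transform import Rotation as R
def shot(name,fn):
    m=arm.camera_model(name); im,d=arm.get_image(name)
    cv2.imwrite(f'pics/{fn}.png',im); np.savez(f'pics/{fn}.npz',d=d,view=m['view'],k=[m['fx'],m['fy'],m['cx'],m['cy']])
    return im,d,m
def load(fn):
    z=np.load(f'pics/{fn}.npz'); return z['d'],z['view'],z['k']
def cloud(fn):
    d,V,k=load(fn); v,u=np.mgrid[:d.shape[0],:d.shape[1]]
    P=np.stack([(u-k[2])/k[0]*d,(v-k[3])/k[1]*d,d],-1)
    return (P-V[:3,3])@V[:3,:3], d>0
def px(fn,pts,r=1):
    C,ok=cloud(fn)
    for u,v in pts:
        w=C[v-r:v+r+1,u-r:u+r+1][ok[v-r:v+r+1,u-r:u+r+1]]
        print((u,v),np.round(np.median(w,0),4) if len(w) else None)
def st():
    s=arm.observe(); print(round(s['clock'],2),np.round(s['position'],4),np.round(s['ee_rot'],3),'j',np.round(s['joints'],2),'w',s['width'],s['gripper_force'],'F',np.round(s['force'],1)); return s
E
python3 - <<'E'
from h import *
st()
for n in ('top','side'):
    im,d,m=shot(n,n+'0'); print(n,m['fx'],np.round(m['view'],3).tolist())
E
```

```text
pics
0.0 [0.2603 0.5677 0.2914] [-6.700e-01 -3.069e+00  3.000e-03] j [-1.24  0.44  0.02  1.57 -0.01  1.13 -0.08] w 1.0019078720845305 0.0 F [-0.2 -0.4 -0.2]
top 399.103646261931 [[0.013, -1.0, 0.009, 0.135], [-0.993, -0.014, -0.119, 0.482], [0.119, -0.007, -0.993, 1.321], [0.0, 0.0, 0.0, 1.0]]
side 384.30072342435005 [[-0.973, -0.228, 0.023, 0.488], [-0.165, 0.625, -0.763, 0.058], [0.16, -0.746, -0.646, 1.396], [0.0, 0.0, 0.0, 1.0]]
```

View pics/top0.png

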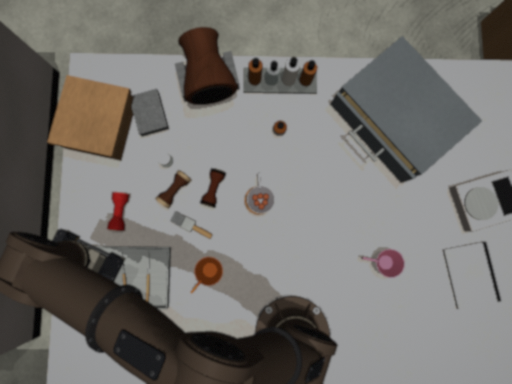

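View pics/side0.png

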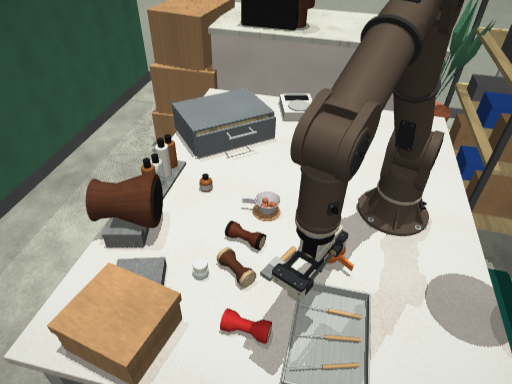

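The top view shows two drums, at (213,187) and (173,189), and the cup at (259,201). The bottle is at (280,128), the jar at (166,160) and the drawer unit at about (400,110), with its handle at about (360,145) facing lower-left. Next I measure these.

```bash
python3 - <<'E'
from h import *
C,ok=cloud('top0')
# unit top: z approx .125 in region x px 325-490
im=cv2.imread('pics/top0.png')
m=(abs(C[...,2]-.125)<.006)&ok; mm=np.zeros_like(m); mm[30:190,325:490]=m[30:190,325:490]
P=C[mm][:,:2].astype(np.float32); r=cv2.minAreaRect(P); print('unit',len(P),r,np.round(cv2.boxPoints(r),3).tolist())
def blob(nm,u0,u1,v0,v1,zlo,zhi):
    q=np.zeros_like(m); q[v0:v1,u0:u1]=True; q&=ok&(C[...,2]>zlo)&(C[...,2]<zhi)
    P=C[q]; r=cv2.minAreaRect(P[:,:2].astype(np.float32)); pc=np.linalg.svd(P[:,:2]-P[:,:2].mean(0),full_matrices=False)[2][0]
    print(nm,len(P),'mean',np.round(P.mean(0),3),'zmax',np.round(P[:,2].max(),3),'rect',np.round(r[0],3),np.round(r[1],3),round(r[2],1),'axis deg',round(np.degrees(np.arctan2(pc[1],pc[0])),1))
blob('dark',195,235,165,212,.012,.09)
blob('light',150,195,166,212,.012,.09)
blob('cup',240,280,165,220,.012,.09)
blob('bottle',268,292,115,140,.012,.09)
blob('jar',155,176,148,168,.012,.09)
blob('handle',338,384,125,166,.07,.11)
px('top0',[(150,20),(300,200),(213,187),(173,189),(400,110)])
cv2.imwrite('pics/c1.png',np.hstack([cv2.resize(im[140:220,145:245],None,fx=4,fy=4,interpolation=2),cv2.resize(im[140:220,235:335],None,fx=4,fy=4,interpolation=2)]))
cv2.imwrite('pics/c2.png',cv2.resize(im[80:200,320:440],None,fx=5,fy=5,interpolation=2))
E
```

```text
unit 9244 ((0.7476377487182617, -0.36575961112976074), (0.381113737821579, 0.29374486207962036), 41.25499725341797) [[0.5080000162124634, -0.38100001215934753], [0.7009999752044678, -0.6019999980926514], [0.9879999756813049, -0.35100001096725464], [0.7940000295639038, -0.12999999523162842]]
dark 501 mean [0.481 0.269 0.044] zmax 0.06 rect [0.482 0.271] [0.053 0.129] 73.9 axis deg 163.6
light 519 mean [0.475 0.403 0.044] zmax 0.062 rect [0.481 0.417] [0.107 0.13 ] 66.1 axis deg 144.7
cup 626 mean [0.448 0.109 0.039] zmax 0.061 rect [0.458 0.103] [0.092 0.124] 66.7 axis deg -173.0
bottle 174 mean [0.688 0.047 0.045] zmax 0.07 rect [0.692 0.046] [0.045 0.045] 53.7 axis deg 58.6
jar 181 mean [0.574 0.433 0.043] zmax 0.057 rect [0.576 0.435] [0.044 0.045] 1.2 axis deg -111.8
handle 375 mean [ 0.636 -0.238  0.094] zmax 0.109 rect [ 0.637 -0.238] [0.129 0.065] 41.6 axis deg -137.8
(150, 20) [ 1.5184  0.7159 -0.7489]
(300, 200) [ 0.4465 -0.0287  0.0006]
(213, 187) [0.4822 0.2681 0.0399]
(173, 189) [0.4731 0.4012 0.0426]
(400, 110) [ 0.7298 -0.3355  0.1266]
```

View pics/c1.png

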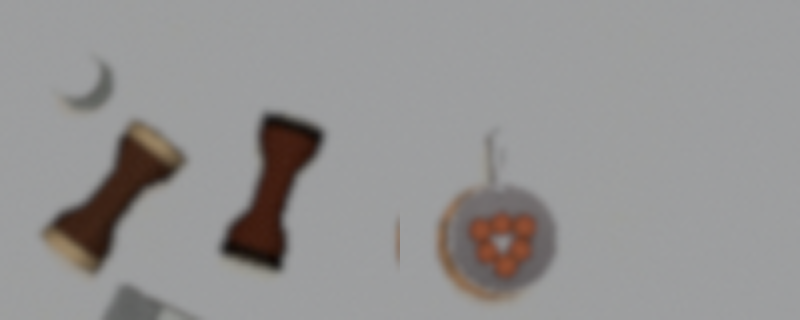

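View pics/c2.png

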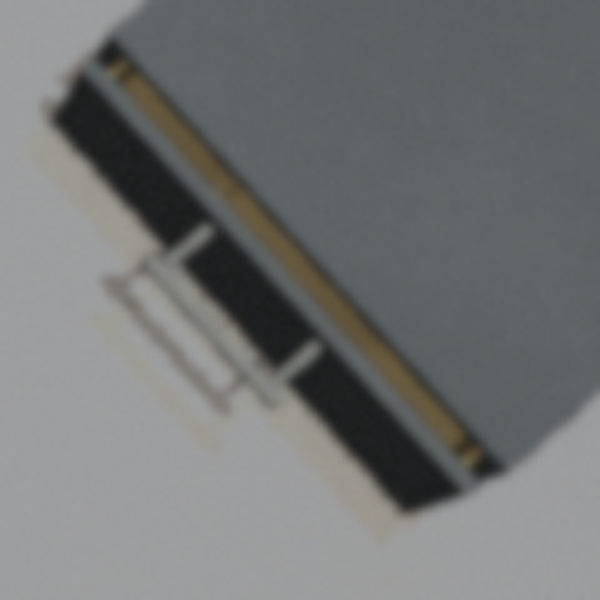

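Heights and sizes match the listing: drum tops about 52 mm, unit 381 mm wide, bottle about 65 mm. The drawer's x axis points along −48.8°. I'll pin down the bar position before reaching for it.

```bash
python3 - <<'E'
from h import *
a=np.radians(-48.8); ex=np.array([np.cos(a),np.sin(a)]); ey=np.array([-ex[1],ex[0]])
for fn,(u0,u1,v0,v1) in dict(top0=(338,384,125,166),side0=(215,265,140,165)).items():
    C,ok=cloud(fn); q=np.zeros(ok.shape,bool); q[v0:v1,u0:u1]=1
    q&=ok&(C[...,2]>.083)&(C[...,2]<.102); P=C[q]; X=P[:,:2]@ex; Y=P[:,:2]@ey
    print(fn,len(P)); h=np.histogram(X,bins=np.arange(X.min(),X.max()+.005,.005)); print(np.round(h[1],3),h[0])
    f=X<X.min()+.02; print('bar',np.median(X[f]),Y[f].min(),Y[f].max(),np.median(P[f],0))
C,ok=cloud('top0'); q=np.zeros(ok.shape,bool); q[30:190,325:490]=1; q&=ok&(abs(C[...,2]-.125)<.003); P=C[q]
X=P[:,:2]@ex;Y=P[:,:2]@ey; print('unit',np.percentile(X,[.3,2,98,99.7]),np.percentile(Y,[.3,2,98,99.7]))
vals,vec=np.linalg.eigh(np.cov(P[:,:2].T)); print(np.degrees(np.arctan2(vec[1,1],vec[0,1])))
E
```

```text
top0 262
[0.566 0.571 0.576 0.581 0.586 0.591 0.596 0.601 0.606 0.611 0.616 0.621
 0.626] [65 60 16  5  6 10  9  7  7  6 66  5]
bar 0.57140777804107 0.25840672015075317 0.38700966983392343 [ 0.61962973 -0.21662442  0.09625118]
side0 0Traceback (most recent call last):
  File "<stdin>", line 6, in <module>
    return umr_minimum(a, axis, None, out, keepdims, initial, where)
ValueError: zero-size array to reduction operation minimum which has no identity
```

Emit:
send_rows:
  motion: "0 0.025 -0.053 0 0 0 -7.6; 0 0.025 -0.053 0 0 0 -7.6; 0 0.025 -0.053 0 0 0 -7.6; 0 0.025 -0.053 0 0 0 -7.6; 0 0.025 -0.053 0 0 0 -7.6"

```text
clock: 0.72
position: [0.3859, 0.3012, 0.2921]
ee_rot: [-1.639, -2.68, 0.0]
force: [1.0, -0.4, -0.1]
width: 1.003
gripper_force: 0.0
```

Emit:
send_rows:
  motion: "0 0.0235 -0.052 0 0 0 -7.6; 0 0.0235 -0.052 0 0 0 -7.6; 0 0.0235 -0.052 0 0 0 -7.6; 0.3 0.0235 -0.052 0 0 0 -7.6; 0.6 0.0235 -0.052 0 0 0 -7.6"

```text
clock: 1.35
position: [0.5033, 0.0415, 0.2922]
ee_rot: [-2.422, -2.001, -0.0]
force: [0.8, -0.5, 0.7]
width: 0.833
gripper_force: 0.0
```

Emit:
send_rows:
  motion: "0.6 0.0232 -0.0515 0 0 0 -7.6; 0.6 0.0232 -0.0515 0 0 0 -7.6; 0.6 0.0232 -0.0515 0 0 0 -7.6; 0.6 0.0232 -0.0515 -0.02 0 0 -7.6; 0.6 0.0232 -0.0515 -0.02 0 0 -7.6"

```text
clock: 1.98
position: [0.6197, -0.2157, 0.2515]
ee_rot: [-2.941, -1.104, -0.001]
force: [0.3, -0.7, -0.1]
width: 0.398
gripper_force: 0.0
```

```bash
python3 - <<'E'
from h import *
s=st(); r=R.from_rotvec(s['ee_rot']).as_matrix(); print('y yaw',np.degrees(np.arctan2(r[1,1],r[0,1])),'zaxis',r[:,2])
im,d,m=shot('wrist','w1'); shot('top','top1')
E
```

```text
1.98 [ 0.6197 -0.2157  0.2515] [-2.941e+00 -1.104e+00 -1.000e-03] j [-0.17  0.59  0.69  1.58 -0.4   1.12 -0.25] w 0.39829361009966935 0.0 F [ 0.3 -0.7 -0.1]
y yaw -48.832036740525865 zaxis [ 2.38252438e-04  2.85139833e-04 -9.99999931e-01]
```

View pics/top1.png

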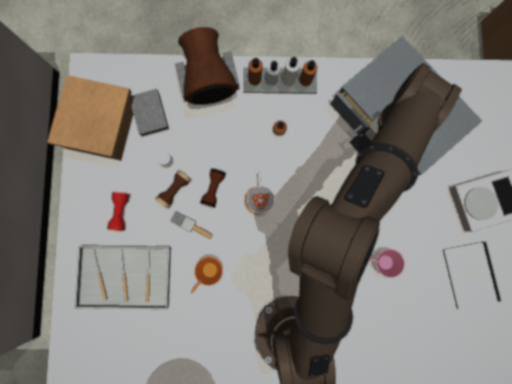

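Only two drums are out; the area the arm had covered holds a tool tray and no third drum. The tool is above the handle, so I descend and grip.

Emit:
send_rows:
  motion: "0.6 0 0 -0.05 0 0 0; 0.6 0 0 -0.04 0 0 0; 0.6 0 -0.001 -0.015 0 0 0; 1 0 0 0 0 0 0; 1 0 0 0 0 0 0"
  force: 30

```text
clock: 2.7
position: [0.6198, -0.2157, 0.149]
ee_rot: [2.937, 1.109, 0.003]
force: [0.7, -0.2, -0.3]
width: 0.231
gripper_force: 0.0
```

Emit:
send_rows:
  motion: "1 0 0 0 0 0 0; 1 0 0 0 0 0 0; 1 -0.0066 0.0075 0 0 0 0; 1 -0.0132 0.015 0 0 0 0; 1 -0.0132 0.015 0 0 0 0"

```text
clock: 3.32
position: [0.5868, -0.1781, 0.1488]
ee_rot: [2.937, 1.108, 0.005]
force: [2.5, -1.0, 8.8]
width: 0.105
gripper_force: 30.0
```

Emit:
send_rows:
  motion: "1 -0.0165 0.0188 0 0 0 0; 1 -0.0165 0.0188 0 0 0 0; 1 -0.0165 0.0188 0 0 0 0; 1 -0.0165 0.0188 0 0 0 0; 1 -0.0066 0.0075 0 0 0 0"

```text
clock: 3.95
position: [0.5136, -0.0946, 0.1487]
ee_rot: [2.938, 1.11, 0.005]
force: [1.1, -2.2, 8.6]
width: 0.111
gripper_force: 30.0
```

Emit:
send_rows:
  motion: "1 -0.0066 0.0075 0 0 0 0; 1 -0.0066 0.0075 0 0 0 0; 1 -0.0066 0.0075 0 0 0 0; 1 0 0 0 0 0 0"

```text
clock: 4.45
position: [0.5013, -0.081, 0.1498]
ee_rot: [2.923, 1.095, 0.021]
force: [27.7, -32.6, -26.0]
width: 0.108
gripper_force: 30.0
```

Emit:
send_rows:
  motion: "1 0.0066 -0.0075 0 0 0 0; 1 0.003 -0.0035 0 0 0 0; 0.6 0 0 0 0 0 0; 0.6 0 0 0 0 0 0; 0.6 0 0 0.03 0 0 0"

```text
clock: 5.08
position: [0.5015, -0.0829, 0.176]
ee_rot: [-2.937, -1.11, 0.007]
force: [0.2, 0.1, 0.4]
width: 0.374
gripper_force: 0.0
```

Emit:
send_rows:
  motion: "0.6 0 0 0.0625 0 0 0; 0.3 -0.01 0.03 0.0625 0 0 10; 0 -0.01 0.0602 0 0 0 10; 0 -0.01 0.0602 0 0 0 10; 0 -0.01 0.0602 0 0 0 10"

```text
clock: 5.7
position: [0.4631, 0.1257, 0.2956]
ee_rot: [-2.376, -2.055, -0.001]
force: [1.2, 0.2, 0.0]
width: 0.784
gripper_force: 0.0
```

```bash
python3 - <<'E'
from h import *
st(); im,_,_=shot('top','top2'); shot('wrist','w2')
a=np.radians(-48.8); ex=np.array([np.cos(a),np.sin(a)]); ey=np.array([-ex[1],ex[0]])
C,ok=cloud('top2')
XY=C[...,:2]@np.stack([ex,ey],1); 
# height profile along drawer x at few y, and along y at few x
def prof(ax,fix,rng):
    out=[]
    for t in rng:
        q=ok&(abs(XY[...,ax]-t)<.003)&(abs(XY[...,1-ax]-fix)<.02)&(C[...,2]>-.02)&(C[...,2]<.2)
        out.append(f'{t:.3f}:{np.median(C[...,2][q])*1000:.0f}' if q.any() else f'{t:.3f}:-')
    print(ax,fix,' '.join(out))
prof(0,.27,np.arange(.38,.7,.006)); prof(1,.53,np.arange(.10,.54,.006)); prof(0,.44,np.arange(.38,.7,.006))
cv2.imwrite('pics/c3.png',cv2.resize(im[80:240,260:460],None,fx=4,fy=3.7,interpolation=2))
E
```

```text
5.7 [0.4631 0.1257 0.2956] [-2.376e+00 -2.055e+00 -1.000e-03] j [-0.86  0.2   0.58  1.94 -0.13  1.03 -0.37] w 0.7839038599400899 0.0 F [1.2 0.2 0. ]
0 0.27 0.380:0 0.386:2 0.392:2 0.398:93 0.404:2 0.410:1 0.416:50 0.422:91 0.428:3 0.434:2 0.440:2 0.446:74 0.452:111 0.458:108 0.464:- 0.470:- 0.476:- 0.482:25 0.488:22 0.494:23 0.500:23 0.506:24 0.512:23 0.518:23 0.524:23 0.530:22 0.536:22 0.542:22 0.548:22 0.554:23 0.560:23 0.566:22 0.572:23 0.578:24 0.584:23 0.590:23 0.596:24 0.602:22 0.608:23 0.614:24 0.620:24 0.626:22 0.632:24 0.638:25 0.644:121 0.650:121 0.656:121 0.662:121 0.668:122 0.674:122 0.680:123 0.686:125 0.692:126 0.698:126
1 0.53 0.100:1 0.106:-1 0.112:-0 0.118:1 0.124:1 0.130:1 0.136:1 0.142:- 0.148:87 0.154:49 0.160:23 0.166:23 0.172:23 0.178:22 0.184:23 0.190:23 0.196:22 0.202:23 0.208:23 0.214:23 0.220:21 0.226:22 0.232:23 0.238:23 0.244:22 0.250:23 0.256:23 0.262:24 0.268:21 0.274:23 0.280:22 0.286:22 0.292:24 0.298:22 0.304:23 0.310:21 0.316:22 0.322:22 0.328:23 0.334:24 0.340:23 0.346:21 0.352:23 0.358:24 0.364:22 0.370:22 0.376:23 0.382:24 0.388:82 0.394:22 0.400:22 0.406:23 0.412:23 0.418:24 0.424:25 0.430:24 0.436:21 0.442:23 0.448:24 0.454:23 0.460:22 0.466:23 0.472:22 0.478:21 0.484:23 0.490:51 0.496:89 0.502:- 0.508:1 0.514:1 0.520:1 0.526:1 0.532:1 0.538:2
0 0.44 0.380:1 0.386:0 0.392:1 0.398:2 0.404:0 0.410:1 0.416:-0 0.422:1 0.428:-0 0.434:0 0.440:-0 0.446:64 0.452:111 0.458:109 0.464:- 0.470:- 0.476:- 0.482:24 0.488:23 0.494:22 0.500:23 0.506:22 0.512:23 0.518:23 0.524:24 0.530:25 0.536:22 0.542:23 0.548:22 0.554:24 0.560:23 0.566:23 0.572:24 0.578:23 0.584:23 0.590:23 0.596:22 0.602:23 0.608:23 0.614:24 0.620:24 0.626:24 0.632:24 0.638:24 0.644:121 0.650:30 0.656:123 0.662:122 0.668:121 0.674:121 0.680:124 0.686:126 0.692:126 0.698:126
```

View pics/c3.png

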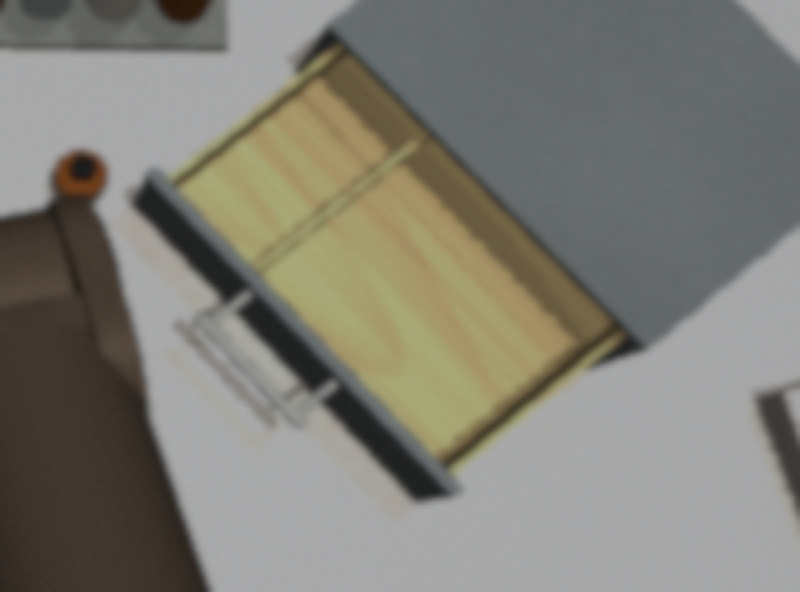

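The drawer is fully out. The partition is at Y≈0.388 and the wide bay runs Y 0.155–0.385, with its front edge at X≈0.460. Next I find the drums' axes and waists.

```bash
python3 - <<'E'
from h import *
for fn in ('top0','top1'):
  C,ok=cloud(fn); im=cv2.imread(f'pics/{fn}.png').astype(int)
  for nm,(u0,u1,v0,v1) in dict(dark=(197,232,165,210),light=(152,194,168,212)).items():
    q=np.zeros(ok.shape,bool); q[v0:v1,u0:u1]=1
    q&=ok&(C[...,2]>.008)&(C[...,2]<.06)
    n,lab,stt,_=cv2.connectedComponentsWithStats(q.astype(np.uint8)); k=1+np.argmax(stt[1:,4]); q=lab==k
    P=C[q]; r=cv2.minAreaRect(P[:,:2].astype(np.float32)); b=cv2.boxPoints(r)
    e=b[1]-b[0] if np.linalg.norm(b[1]-b[0])>np.linalg.norm(b[2]-b[1]) else b[2]-b[1]; e/=np.linalg.norm(e); e*=np.sign(e[0]); n_=np.array([-e[1],e[0]])
    c=np.array(r[0]); S=(P[:,:2]-c)@e; T=(P[:,:2]-c)@n_
    print(fn,nm,len(P),np.round(c,4),np.round(r[1],3),'axis',round(np.degrees(np.arctan2(e[1],e[0])),1))
    for s in np.arange(-.06,.061,.01):
        f=abs(S-s)<.005
        if f.sum()>2: print(f'  {s:+.2f}: {T[f].min():+.3f} {T[f].max():+.3f} w{np.ptp(T[f]):.3f} z{P[f,2].max():.3f} n{f.sum()}')
E
```

```text
top0 dark 501 [0.4822 0.2699] [0.056 0.128] axis -16.5
  -0.06: -0.028 +0.026 w0.054 z0.057 n51
  -0.05: -0.026 +0.026 w0.052 z0.056 n47
  -0.04: -0.025 +0.026 w0.051 z0.058 n48
  -0.03: -0.023 +0.019 w0.042 z0.055 n36
  -0.02: -0.016 +0.016 w0.032 z0.047 n27
  -0.01: -0.014 +0.016 w0.030 z0.045 n28
  +0.00: -0.014 +0.015 w0.028 z0.045 n27
  +0.01: -0.014 +0.015 w0.029 z0.047 n27
  +0.02: -0.015 +0.017 w0.032 z0.050 n32
  +0.03: -0.023 +0.023 w0.046 z0.052 n43
  +0.04: -0.024 +0.026 w0.050 z0.059 n47
  +0.05: -0.025 +0.028 w0.053 z0.058 n48
  +0.06: -0.028 +0.027 w0.055 z0.058 n40
top0 light 511 [0.4756 0.4052] [0.055 0.131] axis -37.1
  -0.06: -0.027 +0.027 w0.054 z0.059 n37
  -0.05: -0.027 +0.026 w0.053 z0.057 n50
  -0.04: -0.027 +0.025 w0.052 z0.055 n50
  -0.03: -0.023 +0.021 w0.044 z0.055 n44
  -0.02: -0.017 +0.017 w0.034 z0.048 n32
  -0.01: -0.015 +0.014 w0.029 z0.047 n28
  +0.00: -0.015 +0.016 w0.031 z0.045 n29
  +0.01: -0.015 +0.013 w0.028 z0.049 n28
  +0.02: -0.017 +0.016 w0.034 z0.046 n30
  +0.03: -0.021 +0.019 w0.040 z0.055 n37
  +0.04: -0.026 +0.025 w0.052 z0.059 n48
  +0.
[... 553 characters left out ...]
.026 +0.026 w0.052 z0.057 n48
  +0.05: -0.027 +0.027 w0.053 z0.057 n50
  +0.06: -0.025 +0.024 w0.049 z0.059 n23
top1 light 515 [0.4783 0.4081] [0.061 0.138] axis -37.0
  -0.06: -0.030 +0.023 w0.053 z0.057 n37
  -0.05: -0.031 +0.022 w0.053 z0.060 n53
  -0.04: -0.030 +0.031 w0.060 z0.056 n52
  -0.03: -0.028 +0.017 w0.045 z0.051 n42
  -0.02: -0.021 +0.012 w0.033 z0.050 n31
  -0.01: -0.018 +0.011 w0.029 z0.046 n29
  +0.00: -0.019 +0.011 w0.030 z0.045 n28
  +0.01: -0.019 +0.009 w0.029 z0.046 n28
  +0.02: -0.022 +0.013 w0.035 z0.049 n31
  +0.03: -0.026 +0.015 w0.041 z0.053 n37
  +0.04: -0.030 +0.022 w0.053 z0.055 n50
  +0.05: -0.030 +0.021 w0.052 z0.058 n50
  +0.06: -0.031 +0.022 w0.053 z0.057 n44
```

Both are hourglasses: the dark one at (0.481, 0.270) with axis −16.5°, and the light one at (0.4755, 0.405) with axis −37°. I hover over the dark one.

Emit:
send_rows:
  motion: "0 0.002 0.018 0 0 0 10.3; 0 0.002 0.018 0 0 0 10.3; 0 0.002 0.018 0 0 0 10.3; 0 0.002 0.018 0 0 0 10.3; 0 0.002 0.018 0 0 0 10.3"

```text
clock: 6.42
position: [0.4739, 0.2138, 0.2951]
ee_rot: [-1.248, -2.882, 0.001]
force: [0.3, 0.3, 0.1]
width: 0.999
gripper_force: 0.0
```

Emit:
send_rows:
  motion: "0 0.003 0.018 -0.02 0 0 10.3; 0 0.003 0.018 -0.02 0 0 10.3; 0 0.003 0.018 -0.02 0 0 10; 0 0 0 0 0 0 0"

```text
clock: 6.92
position: [0.4821, 0.2679, 0.2339]
ee_rot: [-0.451, -3.106, 0.003]
force: [-0.3, -0.1, 0.4]
width: 1.0
gripper_force: 0.0
```

```bash
cat >> h.py <<'E'
def yaw():
    s=st(); r=R.from_rotvec(s['ee_rot']).as_matrix(); print('y yaw',round(np.degrees(np.arctan2(r[1,1],r[0,1])),2),'z',np.round(r[:,2],3)); return s
def drums(fn,box,near,zr=(.012,.06)):
    C,ok=cloud(fn); q=ok&(C[...,2]>zr[0])&(C[...,2]<zr[1])&(C[...,0]>box[0])&(C[...,0]<box[1])&(C[...,1]>box[2])&(C[...,1]<box[3])
    n,lab,stt,_=cv2.connectedComponentsWithStats(q.astype(np.uint8),connectivity=4)
    for k in range(1,n):
        if stt[k,4]<250: continue
        P=C[lab==k]; r=cv2.minAreaRect(P[:,:2].astype(np.float32)); b=cv2.boxPoints(r)
        e=b[1]-b[0] if np.linalg.norm(b[1]-b[0])>np.linalg.norm(b[2]-b[1]) else b[2]-b[1]; e=e/np.linalg.norm(e)*np.sign(e[0])
        v,u=np.nonzero(lab==k); print(len(P),'c',np.round(r[0],4),'size',np.round(r[1],3),'axis',round(np.degrees(np.arctan2(e[1],e[0])),1),'zmax',round(P[:,2].max(),3),'px',u.min(),u.max(),v.min(),v.max())
E
python3 - <<'E'
from h import *
yaw(); shot('wrist','w3'); shot('top','top3')
for f in('w3','top3'): print(f); drums(f,(.3,.65,.17,.55),None)
E
```

```text
6.92 [0.4821 0.2679 0.2339] [-4.510e-01 -3.106e+00  3.000e-03] j [-0.79  0.38  0.24  1.84 -0.11  0.94  0.79] w 1.0004967266960376 0.0 F [-0.3 -0.1  0.4]
y yaw 73.48 z [-0.003 -0.002 -1.   ]
w3
5450 c [0.3508 0.3398] size [0.15  0.042] axis 63.7 zmax 0.022 px 214 373 0 59
6759 c [0.4746 0.4043] size [0.054 0.128] axis -37.2 zmax 0.055 px 335 448 57 197
5301 c [0.4795 0.2714] size [0.053 0.126] axis -16.3 zmax 0.054 px 234 289 110 237
1919 c [0.5698 0.4352] size [0.039 0.046] axis -80.8 zmax 0.052 px 404 465 187 226
top3
327 c [0.4584 0.4126] size [0.053 0.089] axis -43.7 zmax 0.06 px 155 179 180 207
319 c [0.3623 0.3577] size [0.108 0.042] axis 61.5 zmax 0.03 px 170 199 211 232
```

View pics/w3.png

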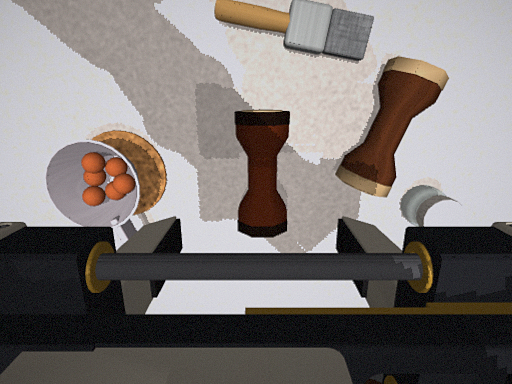

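The wrist view shows the dark drum at (262,173), the light one at (395,125) and the cup with six beads at (95,182). The drum now measures (0.480, 0.271).

Emit:
send_rows:
  motion: "0.25 -0.002 0.003 -0.05 0 0 0; 0.25 0 0 -0.05 0 0 0; 0.25 0 0 -0.04 0 0 0; 0.25 0 0 -0.018 0 0 0; 1 0 0 0 0 0 0"
  force: 25

```text
clock: 7.65
position: [0.4812, 0.2695, 0.0773]
ee_rot: [-0.457, -3.107, 0.003]
force: [-0.1, 0.3, 0.9]
width: 0.682
gripper_force: 0.0
```

Emit:
send_rows:
  motion: "1 0 0 0 0 0 0; 1 0 0 0 0 0 0; 1 0 0 0.03 0 0 0; 1 0 0 0.0625 0 0 0; 1 0 0 0.0625 0 0 0"

```text
clock: 8.28
position: [0.4811, 0.2705, 0.235]
ee_rot: [0.452, 3.108, 0.001]
force: [0.3, 0.9, -0.0]
width: 0.147
gripper_force: 0.0
```

The fingers need about 0.09 of opening per row, so I lifted too early. I reopen and measure again.

Emit:
send_rows:
  motion: "0.25 0 0 0 0 0 0; 0.25 0 0 0 0 0 0; 0.25 0 0 0 0 0 0; 0.25 0 0 0 0 0 0; 0.25 0 0 0 0 0 0"

```text
clock: 8.9
position: [0.481, 0.2705, 0.2318]
ee_rot: [-0.452, -3.108, 0.002]
force: [0.4, 0.1, 0.6]
width: 0.637
gripper_force: 0.0
```

```bash
python3 - <<'E'
from h import *
yaw(); shot('wrist','w4')
drums('w4',(.3,.65,.17,.55),None)
E
```

```text
8.9 [0.481  0.2705 0.2318] [-4.520e-01 -3.108e+00  2.000e-03] j [-0.8   0.38  0.25  1.84 -0.11  0.93  0.79] w 0.6371091287031805 0.0 F [0.4 0.1 0.6]
y yaw 73.46 z [-0.001 -0.001 -1.   ]
5544 c [0.3503 0.34  ] size [0.15  0.042] axis 62.8 zmax 0.022 px 211 371 0 60
6793 c [0.4746 0.404 ] size [0.054 0.127] axis -37.3 zmax 0.055 px 333 446 58 198
5324 c [0.4796 0.2715] size [0.053 0.127] axis -16.2 zmax 0.054 px 232 286 111 239
1923 c [0.5709 0.4359] size [0.046 0.041] axis 83.2 zmax 0.052 px 402 463 189 234
```

Undisturbed. I go down again and let the fingers close.

Emit:
send_rows:
  motion: "0.3 -0.001 0.001 -0.05 0 0 0; 0.3 0 0 -0.05 0 0 0; 0.3 0 0 -0.04 0 0 0; 0.3 0 0 -0.017 0 0 0; 1 0 0 0 0 0 0"

```text
clock: 9.57
position: [0.48, 0.2715, 0.075]
ee_rot: [-0.452, -3.108, 0.002]
force: [0.2, 0.4, 1.4]
width: 0.634
gripper_force: 0.0
```

Emit:
send_rows:
  motion: "1 0 0 0 0 0 0; 1 0 0 0 0 0 0; 1 0 0 0 0 0 0; 1 0 0 0 0 0 0; 1 0 0 0 0 0 0"

```text
clock: 10.2
position: [0.4807, 0.272, 0.0765]
ee_rot: [0.451, 3.108, 0.002]
force: [-1.5, -0.4, 6.9]
width: 0.328
gripper_force: 25.0
```

Gripped: width 0.328 is 30 mm. I lift and carry it to the bay.

Emit:
send_rows:
  motion: "1 0 0 0.05 0 0 0; 1 0 0 0.06 0 0 0; 1 0 -0.02 0.05 0 0 0; 1 0.005 -0.055 0 0 0 -3.6; 1 0.005 -0.055 0 0 0 -3.6"

```text
clock: 10.82
position: [0.4903, 0.1407, 0.2365]
ee_rot: [0.647, 3.073, 0.002]
force: [0.2, -1.0, -1.7]
width: 0.321
gripper_force: 25.0
```

Emit:
send_rows:
  motion: "1 0.005 -0.055 0 0 0 -3.6; 1 0.005 -0.055 0 0 0 -3.6; 1 0.005 -0.055 0 0 0 -3.6; 1 0.005 -0.055 0 0 0 -3.6; 1 0.005 -0.055 0 0 0 -3.6"

```text
clock: 11.45
position: [0.515, -0.1349, 0.2358]
ee_rot: [1.121, 2.934, 0.001]
force: [0.4, -0.4, -2.2]
width: 0.327
gripper_force: 25.0
```

Emit:
send_rows:
  motion: "1 0.005 -0.055 0 0 0 -3.6; 1 0.006 -0.055 0 0 0 -3.6; 1 0 -0.034 0 0 0 0; 1 0 0 0 0 0 0"

```text
clock: 11.95
position: [0.525, -0.2807, 0.2356]
ee_rot: [1.308, 2.856, -0.003]
force: [0.3, 1.2, -2.0]
width: 0.326
gripper_force: 25.0
```

```bash
python3 - <<'E'
from h import *
yaw()
E
```

```text
11.95 [ 0.525  -0.2807  0.2356] [ 1.308  2.856 -0.003] j [ 0.03  0.47  0.53  1.75 -0.27  0.99  1.38] w 0.3257882421689842 24.993664026260376 F [ 0.3  1.2 -2. ]
y yaw 40.78 z [-0.    -0.002 -1.   ]
```

Emit:
send_rows:
  motion: "1 0.002 0.005 -0.045 0 0 0.4; 1 0 0 -0.045 0 0 0; 1 0 0 -0.035 0 0 0; 1 0 0 -0.011 0 0 0; 1 0 0 0 0 0 0"

```text
clock: 12.58
position: [0.5286, -0.2718, 0.0998]
ee_rot: [1.29, 2.864, 0.001]
force: [-0.4, 0.1, -0.8]
width: 0.324
gripper_force: 25.0
```

Emit:
send_rows:
  motion: "0.45 0 0 0 0 0 0; 0.45 0 0 0 0 0 0; 0.45 0 0 0 0 0 0; 0.45 0 0 0.05 0 0 0; 0.3 0 0 0.06 0 0 0"

```text
clock: 13.2
position: [0.5276, -0.2719, 0.2101]
ee_rot: [-1.29, -2.862, 0.001]
force: [1.6, 0.2, 0.6]
width: 0.616
gripper_force: 0.0
```

Emit:
send_rows:
  motion: "0.3 -0.004 0.057 0.02 0 0 1; 0.3 -0.004 0.057 0 0 0 1; 0.3 -0.004 0.057 0 0 0 1; 0.3 -0.004 0.057 0 0 0 1; 0.3 -0.004 0.057 0 0 0 1"

```text
clock: 13.82
position: [0.5079, 0.0145, 0.2299]
ee_rot: [1.164, 2.917, 0.001]
force: [1.1, 0.1, -0.0]
width: 0.698
gripper_force: 0.0
```

Emit:
send_rows:
  motion: "0.3 -0.005 0.056 0 0 0 1; 0.3 -0.005 0.056 0 0 0 1; 0.3 -0.005 0.056 0 0 0 1; 0.3 -0.005 0.056 0 0 0 1; 0.3 -0.005 0.056 0 0 0 1"

```text
clock: 14.45
position: [0.4829, 0.2945, 0.2299]
ee_rot: [1.036, 2.965, 0.001]
force: [0.2, 0.7, -0.2]
width: 0.696
gripper_force: 0.0
```

Emit:
send_rows:
  motion: "0.3 -0.004 0.056 0 0 0 0.8; 0.3 -0.004 0.054 0 0 0 0.8; 0.3 0 0 0 0 0 0"

```text
clock: 14.82
position: [0.473, 0.4081, 0.2291]
ee_rot: [-0.984, -2.982, -0.003]
force: [-0.5, -1.6, 0.8]
width: 0.698
gripper_force: 0.0
```

```bash
python3 - <<'E'
from h import *
yaw(); shot('wrist','w5'); im,_,_=shot('top','top5')
drums('w5',(.3,.65,.17,.55),None)
print('bay'); drums('top5',(.4,.65,-.4,-.1),None,(.03,.08))
cv2.imwrite('pics/c5.png',cv2.resize(im[80:240,230:430],None,fx=4,fy=3.7,interpolation=2))
E
```

```text
14.82 [0.473  0.4081 0.2291] [-0.984 -2.982 -0.003] j [-1.04  0.5   0.35  1.67 -0.2   1.    0.32] w 0.6977719098040868 0.0 F [-0.5 -1.6  0.8]
y yaw 53.49 z [-0.001  0.002 -1.   ]
4436 c [0.3503 0.3402] size [0.15  0.042] axis 63.3 zmax 0.022 px 62 209 86 138
5407 c [0.4735 0.4054] size [0.053 0.126] axis -37.2 zmax 0.054 px 230 285 115 244
396 c [0.5619 0.4474] size [0.041 0.015] axis 43.6 zmax 0.051 px 314 360 208 238
bay
546 c [ 0.5298 -0.2704] size [0.052 0.129] axis -48.5 zmax 0.08 px 355 394 157 193
```

View pics/c5.png

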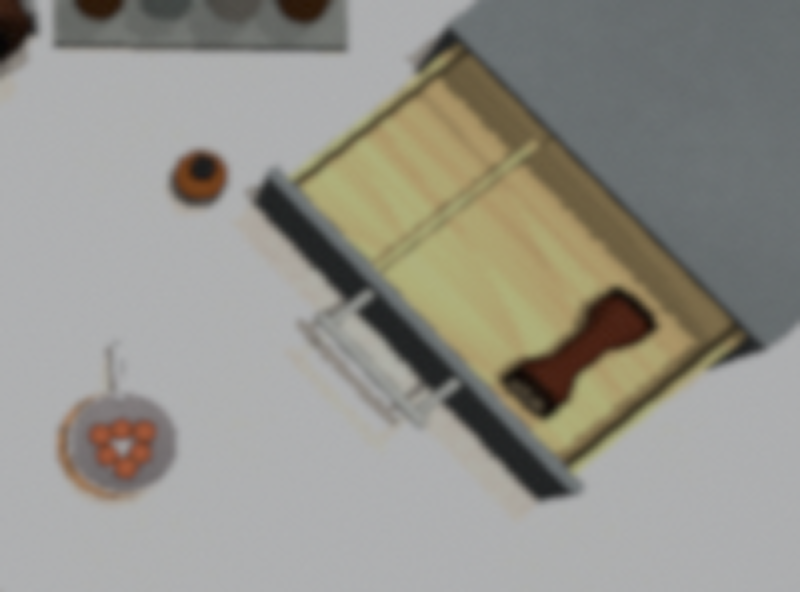

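The dark drum lies lengthways in the wide bay at crop (580,350). Now I grasp the light drum.

Emit:
send_rows:
  motion: "0.3 0.0005 -0.0027 -0.05 0 0 -0.7; 0.3 0 0 -0.05 0 0 0; 0.3 0 0 -0.04 0 0 0; 0.3 0 0 -0.013 0 0 0; 1 0 0 0 0 0 0"

```text
clock: 15.55
position: [0.4763, 0.399, 0.0768]
ee_rot: [1.015, 2.973, -0.001]
force: [0.3, 0.0, 0.3]
width: 0.637
gripper_force: 0.0
```

Emit:
send_rows:
  motion: "1 0 0 0 0 0 0; 1 0 0 0 0 0 0; 1 0 0 0 0 0 0; 1 0 0 0 0 0 0; 1 0 0 0 0 0 0"

```text
clock: 16.18
position: [0.4762, 0.4006, 0.0776]
ee_rot: [1.013, 2.973, 0.003]
force: [-0.8, -0.5, 7.2]
width: 0.324
gripper_force: 25.0
```

Emit:
send_rows:
  motion: "1 0 0 0.05 0 0 0; 1 0 0 0.06 0 0 0; 1 0.005 -0.02 0.05 0 0 0; 1 0.012 -0.055 0 0 0 -1; 1 0.012 -0.055 0 0 0 -1"

```text
clock: 16.8
position: [0.5048, 0.2689, 0.2373]
ee_rot: [1.063, 2.955, 0.002]
force: [0.3, -0.6, -0.3]
width: 0.327
gripper_force: 25.0
```

Emit:
send_rows:
  motion: "1 0.012 -0.053 0 0 0 -1; 1 0.012 -0.053 0 0 0 -1; 1 0.012 -0.053 0 0 0 -1; 1 0.012 -0.053 0 0 0 -1; 1 0.012 -0.053 0 0 0 -1"

```text
clock: 17.42
position: [0.5647, 0.0034, 0.2366]
ee_rot: [-1.193, -2.906, -0.0]
force: [0.1, 1.5, -1.8]
width: 0.325
gripper_force: 25.0
```

Emit:
send_rows:
  motion: "1 0.012 -0.053 0 0 0 -1; 1 0.012 -0.053 0 0 0 -1; 1 0.012 -0.053 0 0 0 -1; 1 0.012 -0.05 0 0 0 -1; 1 0 0 0 0 0 0"

```text
clock: 18.05
position: [0.6118, -0.2097, 0.2366]
ee_rot: [1.303, 2.857, -0.005]
force: [-0.3, 0.5, -2.1]
width: 0.325
gripper_force: 25.0
```

```bash
python3 - <<'E'
from h import *
yaw()
E
```

```text
18.05 [ 0.6118 -0.2097  0.2366] [ 1.303  2.857 -0.005] j [-0.08  0.55  0.51  1.61 -0.29  1.05  1.22] w 0.3254591623312576 24.997709691524506 F [-0.3  0.5 -2.1]
y yaw 40.96 z [-0.    -0.003 -1.   ]
```

Emit:
send_rows:
  motion: "1 0.0015 0.0025 -0.045 0 0 0; 1 0 0 -0.045 0 0 0; 1 0 0 -0.035 0 0 0; 1 0 0 -0.0105 0 0 0; 1 0 0 0 0 0 0"

```text
clock: 18.68
position: [0.6144, -0.2011, 0.1014]
ee_rot: [1.293, 2.863, 0.0]
force: [-1.2, 0.3, -0.3]
width: 0.325
gripper_force: 25.0
```

Emit:
send_rows:
  motion: "0.45 0 0 0 0 0 0; 0.45 0 0 0 0 0 0; 0.45 0 0 0 0 0 0; 0.45 0 0 0.05 0 0 0; 0.45 0 0 0.06 0 0 0"

```text
clock: 19.3
position: [0.6136, -0.2011, 0.2114]
ee_rot: [-1.293, -2.861, 0.001]
force: [0.9, 0.1, -0.4]
width: 0.551
gripper_force: 0.0
```

Both drums are in. For the cup pour I need to know which tool tilts the arm can reach, so I fit a kinematic model to the logged states and measure the cup.

```bash
cat > kin.py <<'E'
import numpy as np, itertools, json
from scipy.spatial.transform import Rotation as R
from scipy.optimize import least_squares
LO=np.array([-2.62,-.44,-1.27,.08,-1.32,.12,-2.74]); HI=np.array([2.62,2.09,1.32,2.57,4.46,2,2.74])
def fk(q,p,s):
    o1,h,a1,e,e2,a2,w,L,o7,ly,bx=p; p_=np.zeros(3); r=R.identity()
    def rot(ax,t):
        nonlocal r; r=r*R.from_euler(ax,t)
    def tr(*v):
        nonlocal p_; p_=p_+r.apply(v)
    rot('z',s[0]*q[0]+o1); tr(bx,0,h); rot('y',q[1]); tr(0,ly,a1); rot('z',s[1]*q[2]); tr(e,0,0); rot('y',q[3]); tr(e2,0,a2); rot('z',s[2]*q[4]); rot('y',q[5]); tr(w,0,L); rot('z',s[3]*q[6]+o7)
    return p_,r
E
cat > fit.py <<'E'
from kin import *; from cell import arm
D=[([.2603,.5677,.2914],[-.67,-3.069,.003],[-1.244,.435,.025,1.573,-.012,1.134,-.075]),
([.6197,-.2157,.2515],[-2.941,-1.104,-.001],[-.17,.59,.69,1.58,-.4,1.12,-.25]),
([.4631,.1257,.2956],[-2.376,-2.055,-.001],[-.86,.2,.58,1.94,-.13,1.03,-.37]),
([.4821,.2679,.2339],[-.451,-3.106,.003],[-.79,.38,.24,1.84,-.11,.94,.79]),
([.525,-.2807,.2356],[1.308,2.856,-.003],[.03,.47,.53,1.75,-.27,.99,1.38]),
([.473,.4081,.2291],[-.984,-2.982,-.003],[-1.04,.5,.35,1.67,-.2,1.,.32]),
([.6118,-.2097,.2366],[1.303,2.857,-.005],[-.08,.55,.51,1.61,-.29,1.05,1.22])]
s=arm.observe(); D.append((s['position'],s['ee_rot'],s['joints'])); print(np.round(s['joints'],4))
def res(p,sg):
    o=[]
    for P,rv,q in D:
        a,b=fk(q,p,sg); o+=list((a-P)*5)+list((b.inv()*R.from_rotvec(rv)).as_rotvec())
    o+=list(.02*(np.array(p)[[3,4,6,9,10]]))
    return np.array(o)
best=[]
for sg in itertools.product([1,-1],repeat=4):
  for o7 in (0,np.pi/2,np.pi,-np.pi/2):
    f=least_squares(res,[0,.33,.35,0,0,.35,0,.2,o7,0,0],args=(sg,)); best.append((f.cost,sg,f.x.tolist()))
best.sort(key=lambda t:t[0])
for b in best[:4]: print(round(b[0],5),b[1],np.round(b[2],3))
json.dump(best[0][1:],open('kin.json','w'))
r=res(best[0][2],best[0][1]); print(np.round(np.abs(r[:48].reshape(-1,6)).max(0)/[5,5,5,1,1,1],3))
E
python3 fit.py; python3 - <<'E'
from h import *
from scipy.optimize import least_squares
C,ok=cloud('top5'); q=np.zeros(ok.shape,bool); q[165:222,238:282]=1
z=C[...,2]; P=C[q&ok&(z>.012)&(z<.07)]
rim=P[(P[:,2]>.045)]; c0=np.median(P[:,:2],0)
hd=P[np.hypot(*(P[:,:2]-[.445,.107]).T)>.056]; print('handle pts',np.round(hd,3).tolist())
f=least_squares(lambda p:np.hypot(rim[:,0]-p[0],rim[:,1]-p[1])-p[2],[.445,.107,.045],loss='soft_l1',f_scale=.003); print('rim',f.x,len(rim))
C3,ok3=cloud('w3'); z=C3[...,2]; d=np.hypot(C3[...,0]-.445,C3[...,1]-.107); P=C3[ok3&(z>.04)&(z<.062)&(d<.11)&(d>.03)]
r3=P[np.hypot(*(P[:,:2]-[.445,.107]).T)<.054]; f=least_squares(lambda p:np.hypot(r3[:,0]-p[0],r3[:,1]-p[1])-p[2],[.445,.107,.045],loss='soft_l1',f_scale=.003); print('w3 rim',f.x,len(r3))
h3=P[np.hypot(*(P[:,:2]-f.x[:2]).T)>.054]; print('w3 handle',len(h3),np.round(h3.mean(0),4), np.round(np.percentile(h3,[5,95],axis=0),3).tolist()); v=h3.mean(0)[:2]-f.x[:2]; print('ang',np.degrees(np.arctan2(v[1],v[0])))
E
```

```text
[-0.087   0.5725  0.4948  1.6413 -0.3084  1.0089  1.2296]
0.00173 (-1, -1, -1, -1) [-1.500e-02 -1.650e-01  5.540e-01 -1.500e-02  1.000e-03  4.260e-01
 -9.000e-03 -1.320e-01 -4.727e+00 -4.600e-02  4.000e-03]
0.00173 (-1, -1, -1, -1) [-1.500e-02 -1.650e-01  5.540e-01 -1.500e-02  1.000e-03  4.260e-01
 -9.000e-03 -1.320e-01  1.556e+00 -4.600e-02  4.000e-03]
0.00173 (-1, -1, -1, -1) [-1.500e-02 -1.650e-01  5.540e-01 -1.500e-02  1.000e-03  4.260e-01
 -9.000e-03 -1.320e-01  1.556e+00 -4.600e-02  4.000e-03]
0.00173 (-1, -1, -1, -1) [-1.500e-02 -1.650e-01  5.540e-01 -1.500e-02  1.000e-03  4.260e-01
 -9.000e-03 -1.320e-01  1.556e+00 -4.600e-02  4.000e-03]
[0.002 0.005 0.004 0.006 0.008 0.012]
handle pts [[0.53, 0.122, 0.053], [0.53, 0.118, 0.052], [0.53, 0.115, 0.052], [0.527, 0.121, 0.048], [0.526, 0.118, 0.054], [0.527, 0.115, 0.052], [0.525, 0.121, 0.04], [0.524, 0.118, 0.048], [0.522, 0.115, 0.059], [0.523, 0.121, 0.032], [0.52, 0.118, 0.053], [0.52, 0.115, 0.052], [0.516, 0.118, 0.054], [0.516, 0.115, 0.056], [0.513, 0.118, 0.052], [0.513, 0.115, 0.055], [0.51, 0.118, 0.048], [0.509, 0.115, 0.056], [0.506, 0.118, 0.052], [0.506, 0.115, 0.057], [0.503, 0.118, 0.05], [0.503, 0.115, 0.052], [0.503, 0.111, 0.05], [0.501, 0.114, 0.045], [0.446, 0.164, 0.013]]
rim [0.44425278 0.10947489 0.04373192] 204
w3 rim [0.44068008 0.11122467 0.04304966] 2711
w3 handle 120 [0.4992 0.1172 0.0485] [[0.495, 0.113, 0.041], [0.504, 0.12, 0.052]]
ang 5.804612683611684
```

The joint structure fits, but shoulder height and tool length can't be separated without tilted data. I raise and tilt the tool in the pour direction, which also tests feasibility.

Emit:
send_rows:
  motion: "0.4 0 0 0.06 0 0 0; 0.4 0 0 0.06 -7.5 -6.6 0; 0.4 0 0 0 -7.5 -6.6 0; 0.4 0 0 0 -7.5 -6.6 0; 0.4 0 0 0 0 0 0"

```text
clock: 19.92
position: [0.6131, -0.1973, 0.3294]
ee_rot: [1.085, 2.422, -0.29]
force: [-0.2, -0.0, -0.4]
width: 0.603
gripper_force: 0.0
```

```bash
python3 - <<'E'
from h import *
import json
s=yaw(); json.dump([[s['position'].tolist() if hasattr(s['position'],'tolist') else list(s['position']),list(map(float,s['ee_rot'])),list(map(float,s['joints']))]],open('data.json','w'))
E
sed -i "s/^s=arm.observe.*/import json as J; D=D[:0] if 0 else D; D+=[tuple(x) for x in J.load(open('data.json'))]; s=arm.observe(); D.append((s['position'],s['ee_rot'],s['joints']))/; s/\[:48\]/[:6*len(D)]/; s/0,.33,.35,0,0,.35,0,.2,o7/0,.3,.4,0,0,.4,0,.25,o7/" fit.py
python3 fit.py
```

```text
19.93 [ 0.6131 -0.1973  0.3294] [ 1.085  2.422 -0.29 ] j [-0.52  0.31  0.76  1.88  0.18  0.63  0.77] w 0.6026858633393514 0.0 F [-0.2 -0.  -0.4]
y yaw 41.7 z [ 0.329 -0.371 -0.868]
0.00245 (-1, -1, -1, -1) [-2.100e-02  2.680e-01  5.590e-01 -1.600e-02 -8.000e-03  4.260e-01
 -6.000e-03  3.130e-01 -4.732e+00 -4.300e-02  1.000e-03]
0.00245 (-1, -1, -1, -1) [-2.100e-02  2.680e-01  5.590e-01 -1.600e-02 -8.000e-03  4.260e-01
 -6.000e-03  3.130e-01  1.551e+00 -4.300e-02  1.000e-03]
0.00245 (-1, -1, -1, -1) [-2.100e-02  2.680e-01  5.590e-01 -1.600e-02 -8.000e-03  4.260e-01
 -6.000e-03  3.130e-01  1.551e+00 -4.300e-02  1.000e-03]
0.00245 (-1, -1, -1, -1) [-2.100e-02  2.680e-01  5.590e-01 -1.600e-02 -8.000e-03  4.260e-01
 -6.000e-03  3.130e-01  1.551e+00 -4.300e-02  1.000e-03]
[0.004 0.006 0.005 0.01  0.008 0.013]
```

The model now fits to a few mm. I search for a combination of grasp lean and pour direction that the arm can reach.

```bash
cat >> kin.py <<'E'
SG,PP=json.load(open('kin.json'))
def ik(P,r,q0,reg=.02,w=3):
    def f(q):
        a,b=fk(q,PP,SG); return np.r_[(a-P)*w*5,(b.inv()*r).as_rotvec()*w,reg*(q-q0)]
    s=least_squares(f,np.clip(q0,LO+.03,HI-.03),bounds=(LO+.02,HI-.02)); q=s.x; a,b=fk(q,PP,SG)
    return q,np.linalg.norm(a-P),(b.inv()*r).magnitude()
EX=np.array([np.cos(np.radians(-48.8)),np.sin(np.radians(-48.8)),0]); EY=np.array([-EX[1],EX[0],0])
def toolrot(Rc,al,flip):
    t=np.array([-np.sin(al),0,-np.cos(al)]); y=np.array([0,flip,0.]); return Rc*R.from_matrix(np.stack([np.cross(y,t),y,t],1))
def tool(cup,Rc,al,flip):  # cup origin, rotation
    t=np.array([-np.sin(al),0,-np.cos(al)]); return cup+Rc.apply(np.array([.068,0,.036])-.047*t), toolrot(Rc,al,flip)
def rotc(psi,th): return R.from_euler('z',psi)*R.from_euler('y',-th)
def cup_from_lip(lip,Rc): return lip-Rc.apply([-.047,0,.05])
E
cat > plan.py <<'E'
from kin import *
q0=np.array([-.79,.38,.24,1.84,-.11,.94,.79]); seeds=[q0,np.array([-.087,.57,.49,1.64,-.31,1.0,1.23]),np.array([-.5,.5,.3,1.8,-.1,1.1,-.5]),np.array([-.3,.5,-.5,1.8,.5,1.2,0])]
d=np.radians
lip=.54*EX+.441*EY+[0,0,.10]
for al in (0,20,40,55):
  for fl in (1,-1):
    P,r=tool(np.array([.4425,.11,.004]),rotc(d(5.7),0),d(al),fl)
    g=min((ik(P,r,s) for s in seeds),key=lambda t:t[1]+t[2]*.1)
    print('GRASP',al,fl,np.round(g[0],2),round(g[1],3),round(g[2],2))
    if g[1]>.01 or g[2]>.05: continue
    for psi in range(-180,180,20):
      for th in (85,):
        Rc=rotc(d(psi),d(th)); P,r=tool(cup_from_lip(lip,Rc),Rc,d(al),fl)
        b=min((ik(P,r,s,reg=.005) for s in seeds+[g[0]]),key=lambda t:t[1]+t[2]*.1)
        if b[1]<.01 and b[2]<.06: print('  pour psi',psi,np.round(b[0],2),'mrg',round(min((b[0]-LO).min(),(HI-b[0]).min()),2),'tcp',np.round(P,2),'tz',np.round(r.as_matrix()[:,2],2))
E
python3 plan.py
```

```text
GRASP 0 1 [-0.44  0.55  0.15  2.03 -0.14  0.57  1.48] 0.0 0.0
  pour psi -120 [-0.68  1.48  1.3   1.06  0.1   1.71 -0.22] mrg 0.02 tcp [ 0.7  -0.1   0.22] tz [-0.5  -0.86 -0.09]
  pour psi -100 [-0.74  1.17  0.78  1.41  0.65  1.42 -0.64] mrg 0.54 tcp [ 0.69 -0.09  0.22] tz [-0.17 -0.98 -0.09]
  pour psi -80 [-0.88  1.08  0.8   1.74  0.93  1.05 -0.86] mrg 0.52 tcp [ 0.68 -0.09  0.22] tz [ 0.17 -0.98 -0.09]
  pour psi -60 [-0.33  0.85 -0.13  1.98  1.69  1.54 -1.26] mrg 0.46 tcp [ 0.68 -0.1   0.22] tz [ 0.5  -0.86 -0.09]
  pour psi -40 [-0.08  0.83 -0.36  2.22  2.15  1.64 -1.34] mrg 0.35 tcp [ 0.67 -0.1   0.22] tz [ 0.76 -0.64 -0.09]
  pour psi -20 [ 0.27  0.86 -0.54  2.37  2.71  1.66 -1.23] mrg 0.2 tcp [ 0.67 -0.11  0.22] tz [ 0.94 -0.34 -0.09]
  pour psi 0 [ 1.01  1.31 -1.25  2.33  3.21  1.26 -0.42] mrg 0.02 tcp [ 0.66 -0.12  0.22] tz [ 1.    0.   -0.09]
  pour psi 20 [ 0.26  0.8   0.23  2.27  3.94  1.55 -1.77] mrg 0.3 tcp [ 0.67 -0.12  0.22] tz [ 0.94  0.34 -0.09]
  pour psi 40 [ 0.04  1.    0.78  2.06  4.24  1.98 -2.06] mrg 0.02 tcp [ 0.67 -0.13  0.22] tz [ 0.76  0.64 -0.09]
  pour 
[... 11568 characters left out ...]
 0.32 -0.87]
  pour psi 60 [-0.02  0.59  0.51  1.6  -0.9   1.15  0.34] mrg 0.42 tcp [ 0.69 -0.12  0.25] tz [ 0.25  0.43 -0.87]
  pour psi 80 [ 0.6   0.73 -0.55  1.38 -0.19  1.13  0.08] mrg 0.72 tcp [ 0.69 -0.12  0.25] tz [ 0.09  0.49 -0.87]
  pour psi 100 [ 0.57  0.82 -0.6   1.21 -0.08  1.37  0.3 ] mrg 0.63 tcp [ 0.69 -0.12  0.25] tz [-0.09  0.49 -0.87]
  pour psi 120 [ 0.51  0.9  -0.63  1.06  0.04  1.58  0.52] mrg 0.42 tcp [ 0.69 -0.12  0.25] tz [-0.25  0.43 -0.87]
  pour psi 140 [ 0.25  0.88 -0.16  0.97 -0.15  1.74  1.  ] mrg 0.26 tcp [ 0.69 -0.12  0.25] tz [-0.38  0.32 -0.87]
  pour psi 160 [ 0.2   0.92 -0.2   0.9   0.01  1.84  1.26] mrg 0.16 tcp [ 0.69 -0.12  0.25] tz [-0.47  0.17 -0.87]
```

Good: grasp lean α≈40° with pour heading ψ≈−65° has margin. I lay out cup waypoints and print the per-row deltas.

```bash
cat > seq.py <<'E'
from kin import *; from cell import arm
d=np.radians; AL=d(40); FL=1
C0=np.array([.4425,.11,.004]); PS0=5.7
def seg(q,P0,r0,P1,r1,n,show=True,name=''):
    dr=(r1*r0.inv()).as_rotvec(); print(name,'n',n,'shift',np.round((P1-P0)/n,4),'turn',np.round(np.degrees(dr)/n,2),'to',np.round(P1,4))
    worst=0;dq=0
    for i in range(1,n+1):
        P=P0+(P1-P0)*i/n; r=R.from_rotvec(dr*i/n)*r0; qn,a,b=ik(P,r,q,reg=.05); dq=max(dq,np.abs((qn-q)/.125/np.array([2.22,2.22,3.01,3.01,3.14,3.14,3.14])).max()); q=qn; worst=max(worst,a*10,b)
    print('   q',np.round(q,2),'err',round(worst,3),'speed',round(dq,2)); return q
if __name__=='__main__':
    s=arm.observe(); q=np.array(s['joints']); P0=np.array(s['position']); r0=R.from_rotvec(s['ee_rot'])
    Pg,rg=tool(C0,rotc(d(PS0),0),AL,FL)
    out=rotc(d(PS0),0).apply([.1,0,.12])
    q=seg(q,P0,r0,Pg+out,rg,12,name='pre'); q=seg(q,Pg+out,rg,Pg,rg,4,name='in')
    qg=q
    for psi in (-50,-60,-70,-80):
        q=qg; print('PSI',psi)
        lip=.54*EX+.441*EY+[0,0,.10]
        Pl,rl=tool(C0+[0,0,.16],rotc(d(PS0),0),AL,FL); q=seg(q,Pg,rg,Pl,rl,4,name='lift')
        Rc=rotc(d(psi),0); cup=cup_from_lip(lip,rotc(d(psi),d(40))); cup[2]=.164; Pa,ra=tool(cup,Rc,AL,FL); q=seg(q,Pl,rl,Pa,ra,12,name='carry')
        Pp,rp=Pa,ra
        for th in (40,60,85):
            Rc=rotc(d(psi),d(th)); P,r=tool(cup_from_lip(lip,Rc),Rc,AL,FL); q=seg(q,Pp,rp,P,r,5,name=f'tilt{th}'); Pp,rp=P,r
E
python3 seq.py
```

```text
pre n 12 shift [ 0.0022  0.0273 -0.0111] turn [2.19 5.59 3.91] to [0.6397 0.1297 0.196 ]
   q [-0.34  0.97  0.23  1.02 -0.21  1.87  1.54] err 0.0 speed 0.31
in n 4 shift [-0.0249 -0.0025 -0.03  ] turn [0. 0. 0.] to [0.5402 0.1198 0.076 ]
   q [-0.37  0.93  0.2   1.44 -0.21  1.49  1.57] err 0.0 speed 0.32
PSI -50
lift n 4 shift [0.   0.   0.04] turn [0. 0. 0.] to [0.5402 0.1198 0.236 ]
   q [-0.38  0.76  0.22  1.35 -0.18  1.75  1.54] err 0.0 speed 0.18
carry n 12 shift [ 0.0212 -0.0303  0.    ] turn [ 0.    0.   -4.64] to [ 0.7944 -0.2433  0.236 ]
   q [ 0.4   1.2  -0.31  0.38 -0.14  1.98  0.86] err 0.173 speed 0.89
tilt40 n 5 shift [-0.0089  0.0106 -0.0052] turn [-6.13 -5.14 -0.  ] to [ 0.7499 -0.1902  0.2102]
   q [ 0.25  0.76 -0.15  1.21  0.11  1.17  0.79] err 0.054 speed 0.67
tilt60 n 5 shift [-0.0056  0.0067  0.0053] turn [-3.06 -2.57 -0.  ] to [ 0.7219 -0.1568  0.2368]
   q [ 0.04  0.56 -0.01  1.57  0.36  0.8   0.5 ] err 0.0 speed 0.21
tilt85 n 5 shift [-0.0081  0.0096  0.002 ] turn [-3.83 -3.21  0.  ] to [ 0.6816 -0.1087  0.2466]
   q [-0.49  0.48  0.4   1.95  1.05  0.55 -0.34]
[... 1751 characters left out ...]
35 -0.18  1.75  1.54] err 0.0 speed 0.18
carry n 12 shift [ 0.0147 -0.0333  0.    ] turn [ 0.   -0.   -7.14] to [ 0.7164 -0.2796  0.236 ]
   q [ 0.35  1.04  0.47  0.83 -0.85  1.9   0.85] err 0.0 speed 0.24
tilt40 n 5 shift [-0.0024  0.0136 -0.0052] turn [-7.88 -1.39 -0.  ] to [ 0.7044 -0.2114  0.2102]
   q [-0.17  0.76  0.73  1.4  -0.52  1.18  0.79] err 0.0 speed 0.43
tilt60 n 5 shift [-0.0015  0.0086  0.0053] turn [-3.94 -0.69  0.  ] to [ 0.6968 -0.1686  0.2368]
   q [-0.52  0.74  0.95  1.56 -0.32  0.95  0.58] err 0.0 speed 0.26
tilt85 n 5 shift [-0.0022  0.0124  0.002 ] turn [-4.92 -0.87  0.  ] to [ 0.6859 -0.1067  0.2466]
   q [-0.91  0.93  1.24  1.7  -0.14  0.8   0.29] err 0.0 speed 0.32
```

```bash
sed -i 's/AL=d(40)/AL=d(25)/; s/for psi in .*/for psi in (-65,-75):/; s/for th in (40,60,85)/for th in (40,60,88)/; s/\[.1,0,.12\]/[.05,0,.10]/' seq.py; python3 seq.py
```

```text
pre n 12 shift [-0.0028  0.0268 -0.0122] turn [1.72 4.4  4.14] to [0.5797 0.1237 0.1826]
   q [-0.4   0.72  0.23  1.45 -0.18  1.42  1.54] err 0.0 speed 0.26
in n 4 shift [-0.0124 -0.0012 -0.025 ] turn [0. 0. 0.] to [0.5299 0.1187 0.0826]
   q [-0.41  0.77  0.2   1.66 -0.2   1.17  1.56] err 0.0 speed 0.16
PSI -65
lift n 4 shift [0.   0.   0.04] turn [0. 0. 0.] to [0.5299 0.1187 0.2426]
   q [-0.42  0.59  0.23  1.54 -0.16  1.47  1.52] err 0.0 speed 0.2
carry n 12 shift [ 0.0186 -0.0313  0.    ] turn [ 0.    0.   -5.89] to [ 0.7534 -0.2572  0.2426]
   q [ 0.23  1.01  0.47  0.74 -0.63  1.81  0.97] err 0.0 speed 0.3
tilt40 n 5 shift [-0.006   0.0129 -0.0068] turn [-7.25 -3.38  0.  ] to [ 0.7234 -0.1928  0.2086]
   q [-0.32  0.72  0.73  1.52 -0.32  0.89  0.85] err 0.0 speed 0.52
tilt60 n 5 shift [-0.0036  0.0077  0.0045] turn [-3.63 -1.69  0.  ] to [ 0.7055 -0.1545  0.2311]
   q [-0.7   0.74  1.01  1.75 -0.16  0.6   0.61] err 0.0 speed 0.28
tilt88 n 5 shift [-0.0056  0.0121  0.0009] turn [-5.08 -2.37 -0.  ] to [ 0.6774 -0.0942  0.2358]
   q [-1.09  1.06  1.3   1.96  0.17  0.37  0.05] err 0.0 speed 0.63
PSI -75
lift n 4 shift [0.   0.   0.04] turn [0. 0. 0.] to [0.5299 0.1187 0.2426]
   q [-0.42  0.59  0.23  1.54 -0.16  1.47  1.52] err 0.0 speed 0.2
carry n 12 shift [ 0.0165 -0.0321  0.    ] turn [ 0.    0.   -6.73] to [ 0.7279 -0.2665  0.2426]
   q [ 0.22  0.94  0.51  0.92 -0.68  1.71  0.9 ] err 0.0 speed 0.23
tilt40 n 5 shift [-0.0037  0.0137 -0.0068] turn [-7.73 -2.07 -0.  ] to [ 0.7095 -0.1979  0.2086]
   q [-0.36  0.74  0.8   1.53 -0.35  0.93  0.71] err 0.0 speed 0.48
tilt60 n 5 shift [-0.0022  0.0082  0.0045] turn [-3.86 -1.04  0.  ] to [ 0.6986 -0.157   0.2311]
   q [-0.72  0.8   1.07  1.69 -0.18  0.73  0.47] err 0.0 speed 0.26
tilt88 n 5 shift [-0.0034  0.0129  0.0009] turn [-5.41 -1.45  0.  ] to [ 0.6813 -0.0928  0.2358]
   q [-1.05  1.11  1.3   1.82  0.08  0.61  0.04] err 0.0 speed 0.38
```

Emit:
send_rows:
  motion: "0.4 -0.0028 0.0268 -0.0122 1.72 4.4 4.14; 0.4 -0.0028 0.0268 -0.0122 1.72 4.4 4.14; 0.4 -0.0028 0.0268 -0.0122 1.72 4.4 4.14; 0.4 -0.0028 0.0268 -0.0122 1.72 4.4 4.14; 0.4 -0.0028 0.0268 -0.0122 1.72 4.4 4.14"

```text
clock: 20.55
position: [0.601, -0.0679, 0.2707]
ee_rot: [0.68, 2.964, -0.209]
force: [1.2, 0.1, -0.1]
width: 0.599
gripper_force: 0.0
```

Emit:
send_rows:
  motion: "0.4 -0.0028 0.0268 -0.0122 1.72 4.4 4.14; 0.4 -0.0028 0.0268 -0.0122 1.72 4.4 4.14; 0.4 -0.0028 0.0268 -0.0122 1.72 4.4 4.14; 0.4 -0.0028 0.0268 -0.0122 1.72 4.4 4.14; 0.4 -0.0028 0.0268 -0.0122 1.72 4.4 4.14"

```text
clock: 21.18
position: [0.5875, 0.0665, 0.2097]
ee_rot: [-0.089, -2.853, 0.074]
force: [0.7, 0.3, -0.6]
width: 0.601
gripper_force: 0.0
```

Emit:
send_rows:
  motion: "0.4 -0.0028 0.0268 -0.0122 1.72 4.4 4.14; 0.4 -0.0028 0.0268 -0.0122 1.72 4.4 4.14; 0.4 0 0 0 0 0 0"

```text
clock: 21.55
position: [0.5814, 0.1218, 0.1835]
ee_rot: [0.132, -2.701, 0.024]
force: [0.1, 0.6, 0.2]
width: 0.598
gripper_force: 0.0
```

```bash
python3 - <<'E'
from h import *
from seq import *
from scipy.optimize import least_squares
s=yaw(); im,_,_=shot('wrist','w6'); shot('top','top6')
Pg,rg=tool(C0,rotc(d(PS0),0),AL,FL); r0=R.from_rotvec(s['ee_rot']); print('target',Pg,'rot err',np.round(np.degrees((rg*r0.inv()).as_rotvec()),2))
C,ok=cloud('w6'); z=C[...,2]; dd=np.hypot(C[...,0]-.4425,C[...,1]-.11)
m=ok&(z>.044)&(z<.06)&(dd<.1)
v,u=np.nonzero(m); print('px',u.min(),u.max(),v.min(),v.max(),m.sum())
P=C[m&(dd>.06)]; print('handle',len(P),np.round(P.mean(0),4) if len(P) else '')
E
```

```text
21.55 [0.5814 0.1218 0.1835] [ 0.132 -2.701  0.024] j [-0.39  0.72  0.21  1.46 -0.19  1.42  1.55] w 0.5982291450475477 0.0 F [0.1 0.6 0.2]
y yaw 95.56 z [-0.422 -0.037 -0.906]
target [0.52992863 0.11872654 0.08259647] rot err [-0.22 -0.1   0.14]
px 208 311 55 205 3049
handle 317 [0.5168 0.117  0.0511]
```

View pics/w6.png

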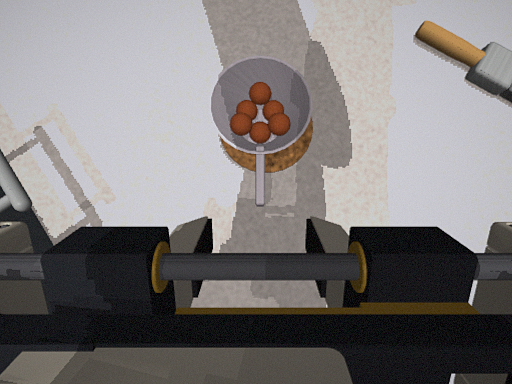

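The wrist view has the handle at (260,180), centred between the fingers, and all six beads in the cup. I move in and grip.

Emit:
send_rows:
  motion: "0.4 -0.0129 -0.0008 -0.0252 0 0 0; 0.4 -0.0129 -0.0008 -0.0252 0 0 0; 0.4 -0.0129 -0.0008 -0.0252 0 0 0; 0.4 -0.0129 -0.0008 -0.0252 0 0 0; 0.5 0 0 0 0 0 0"
  force: 55

```text
clock: 22.28
position: [0.5283, 0.1155, 0.0838]
ee_rot: [0.124, -2.704, 0.033]
force: [0.4, -0.2, 0.9]
width: 0.539
gripper_force: 0.0
```

Emit:
send_rows:
  motion: "1 0 0 0 0 0 0; 1 0 0 0 0 0 0; 1 0 0 0 0 0 0; 1 0 0 0 0 0 0; 1 0 0 0 0 0 0"

```text
clock: 22.9
position: [0.5292, 0.117, 0.084]
ee_rot: [0.128, -2.707, 0.034]
force: [-0.4, -0.7, 2.6]
width: 0.088
gripper_force: 55.0
```

Emit:
send_rows:
  motion: "1 0 0 0 0 0 0; 1 0 0 0 0 0 0; 1 0 0 0 0 0 0; 1 0 0 0 0 0 0"

```text
clock: 23.4
position: [0.5292, 0.117, 0.084]
ee_rot: [0.128, -2.707, 0.034]
force: [0.8, 0.6, 4.6]
width: 0.078
gripper_force: 55.0
```

Gripped at 8 mm. I lift slowly, and compute the carry with ψ=−70 from the actual pose.

Emit:
send_rows:
  motion: "1 0 0 0.01 0 0 0; 1 0 0 0.03 0 0 0; 1 0 0 0.04 0 0 0; 1 0 0 0.04 0 0 0; 1 0 0 0.04 0 0 0"

```text
clock: 24.02
position: [0.5286, 0.1167, 0.2452]
ee_rot: [0.128, -2.706, 0.035]
force: [0.3, 0.5, -2.7]
width: 0.085
gripper_force: 55.0
```

```bash
cat > carry.py <<'E'
from seq import *
from h import yaw
s=yaw(); q=np.array(s['joints']); P0=np.array(s['position']); r0=R.from_rotvec(s['ee_rot'])
psi=-70; lip=.54*EX+.437*EY+[0,0,.10]
Rc=rotc(d(psi),d(0)); cup=cup_from_lip(lip,rotc(d(psi),d(40))); cup[2]=.164; Pa,ra=tool(cup,Rc,AL,FL); q=seg(q,P0,r0,Pa,ra,14,name='carry')
Pp,rp=Pa,ra
for th,n in ((40,5),(60,5),(88,8)):
    Rc=rotc(d(psi),d(th)); P,r=tool(cup_from_lip(lip,Rc),Rc,AL,FL); q=seg(q,Pp,rp,P,r,n,name=f'tilt{th}'); Pp,rp=P,r
E
python3 carry.py; python3 - <<'E'
from h import *
shot('wrist','w7')
im=cv2.imread('pics/w7.png'); C,ok=cloud('w7')
cv2.imwrite('pics/c7.png',im[0:260,130:400])
E
```

```text
24.02 [0.5286 0.1167 0.2452] [ 0.128 -2.706  0.035] j [-0.42  0.57  0.22  1.56 -0.16  1.46  1.52] w 0.0848918576293703 54.984984397888184 F [ 0.3  0.5 -2.7]
y yaw 95.46 z [-0.417 -0.044 -0.908]
carry n 14 shift [ 0.0149 -0.0273 -0.0002] turn [ 0.03  0.   -5.39] to [ 0.7379 -0.2651  0.2426]
   q [ 0.23  0.97  0.49  0.84 -0.65  1.76  0.94] err 0.0 speed 0.21
tilt40 n 5 shift [-0.0049  0.0134 -0.0068] turn [-7.52 -2.74  0.  ] to [ 0.7135 -0.1983  0.2086]
   q [-0.34  0.72  0.76  1.53 -0.33  0.91  0.78] err 0.0 speed 0.47
tilt60 n 5 shift [-0.0029  0.0079  0.0045] turn [-3.76 -1.37 -0.  ] to [ 0.6991 -0.1585  0.2311]
   q [-0.71  0.77  1.04  1.73 -0.16  0.66  0.54] err 0.0 speed 0.27
tilt88 n 8 shift [-0.0028  0.0078  0.0006] turn [-3.29 -1.2   0.  ] to [ 0.6763 -0.096   0.2358]
   q [-1.07  1.08  1.3   1.9   0.12  0.48  0.04] err 0.0 speed 0.3
```

View pics/c7.png

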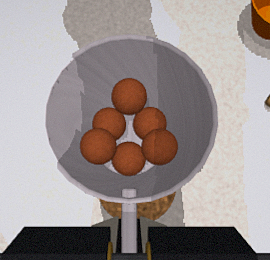

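The cup is held with all six beads in it. I carry it over.

Emit:
send_rows:
  motion: "1 0.0149 -0.0273 0 0 0 -5.39; 1 0.0149 -0.0273 0 0 0 -5.39; 1 0.0149 -0.0273 0 0 0 -5.39; 1 0.0149 -0.0273 0 0 0 -5.39; 1 0.0149 -0.0273 0 0 0 -5.39"

```text
clock: 24.7
position: [0.6036, -0.0205, 0.2437]
ee_rot: [-0.511, -2.665, -0.106]
force: [0.1, 0.1, -1.0]
width: 0.083
gripper_force: 55.0
```

Emit:
send_rows:
  motion: "1 0.0149 -0.0273 0 0 0 -5.39; 1 0.0149 -0.0273 0 0 0 -5.39; 1 0.0149 -0.0273 0 0 0 -5.39; 1 0.0149 -0.0273 0 0 0 -5.39; 1 0.0149 -0.0273 0 0 0 -5.39"

```text
clock: 25.32
position: [0.6781, -0.157, 0.2435]
ee_rot: [-1.127, -2.492, -0.241]
force: [-0.3, 0.1, -2.7]
width: 0.085
gripper_force: 55.0
```

Emit:
send_rows:
  motion: "1 0.0149 -0.0273 0 0 0 -5.39; 1 0.0149 -0.0273 0 0 0 -5.39; 1 0.0149 -0.0273 0 0 0 -5.39; 1 0.0149 -0.0273 0 0 0 -5.39; 1 0 0 0 0 0 0"

```text
clock: 25.95
position: [0.7365, -0.2689, 0.2423]
ee_rot: [-1.593, -2.259, -0.34]
force: [-1.0, -1.4, -2.7]
width: 0.082
gripper_force: 55.0
```

```bash
sed -i 's/PS0),0),AL,FL); q=seg/&/' carry.py; python3 carry.py
```

```text
25.95 [ 0.7365 -0.2689  0.2423] [-1.593 -2.259 -0.34 ] j [ 0.22  0.97  0.5   0.85 -0.66  1.75  0.94] w 0.08192027292048137 54.98608589172363 F [-1.  -1.4 -2.7]
y yaw 19.71 z [-0.148  0.391 -0.908]
carry n 14 shift [0.0001 0.0003 0.    ] turn [ 0.03 -0.02  0.02] to [ 0.7379 -0.2651  0.2426]
   q [ 0.22  0.97  0.5   0.84 -0.66  1.76  0.94] err 0.0 speed 0.03
tilt40 n 5 shift [-0.0049  0.0134 -0.0068] turn [-7.52 -2.74  0.  ] to [ 0.7135 -0.1983  0.2086]
   q [-0.35  0.73  0.78  1.53 -0.35  0.91  0.8 ] err 0.0 speed 0.47
tilt60 n 5 shift [-0.0029  0.0079  0.0045] turn [-3.76 -1.37 -0.  ] to [ 0.6991 -0.1585  0.2311]
   q [-0.72  0.77  1.06  1.73 -0.18  0.66  0.56] err 0.0 speed 0.27
tilt88 n 8 shift [-0.0028  0.0078  0.0006] turn [-3.29 -1.2   0.  ] to [ 0.6763 -0.096   0.2358]
   q [-1.07  1.08  1.3   1.9   0.12  0.48  0.04] err 0.0 speed 0.3
```

Emit:
send_rows:
  motion: "1 -0.0035 0.0165 -0.0068 -7.5 -2.7 0; 1 -0.0049 0.0134 -0.0068 -7.5 -2.7 0; 1 -0.0049 0.0134 -0.0068 -7.5 -2.7 0; 1 -0.0049 0.0134 -0.0068 -7.5 -2.7 0; 1 -0.0049 0.0134 -0.0068 -7.5 -2.7 0"

```text
clock: 26.58
position: [0.7139, -0.1932, 0.21]
ee_rot: [1.674, 2.39, -0.229]
force: [1.1, -0.4, -3.3]
width: 0.083
gripper_force: 55.0
```

```bash
python3 - <<'E'
from seq import *
from h import *
s=yaw(); P=np.array(s['position']); r=R.from_rotvec(s['ee_rot'])
Rc=r*toolrot(R.identity(),AL,FL).inv(); t=np.array([-np.sin(AL),0,-np.cos(AL)]); cup=P-Rc.apply(np.array([.068,0,.036])-.047*t)
for n,v in dict(lip=[-.047,0,.05],foot=[-.025,0,0],rimL=[0,.047,.05],rimR=[0,-.047,.05]).items():
    w=cup+Rc.apply(v); print(n,'X',round(w@EX,3),'Y',round(w@EY,3),'z',round(w[2],3))
im,_,_=shot('top','top8'); shot('side','side8')
cv2.imwrite('pics/c8.png',cv2.resize(im[60:220,280:440],None,fx=3.5,fy=3.5,interpolation=2))
E
```

```text
26.57 [ 0.7139 -0.1932  0.21  ] [ 1.674  2.39  -0.229] j [-0.35  0.74  0.78  1.52 -0.34  0.92  0.78] w 0.0825465317279902 54.98467147350311 F [ 1.1 -0.4 -3.3]
y yaw 19.96 z [ 0.085 -0.248 -0.965]
lip X 0.537 Y 0.44 z 0.101
foot X 0.582 Y 0.422 z 0.077
rimL X 0.587 Y 0.471 z 0.131
rimR X 0.553 Y 0.383 z 0.132
```

View pics/c8.png

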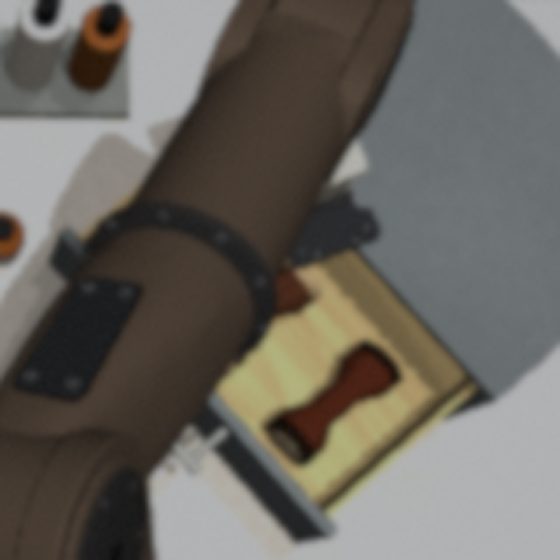

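The arm covers the cup in this view, but the computed lip sits over the bead bay at X 0.537, Y 0.44. I keep tilting.

Emit:
send_rows:
  motion: "1 -0.0029 0.0075 0.0045 -3.76 -1.37 0; 1 -0.0029 0.0075 0.0045 -3.76 -1.37 0; 1 -0.0029 0.0075 0.0045 -3.76 -1.37 0; 1 -0.0029 0.0075 0.0045 -3.76 -1.37 0; 1 -0.0029 0.0075 0.0045 -3.76 -1.37 0"

```text
clock: 27.3
position: [0.6994, -0.1566, 0.2321]
ee_rot: [1.496, 2.13, -0.478]
force: [0.2, 0.4, -2.0]
width: 0.085
gripper_force: 55.0
```

Emit:
send_rows:
  motion: "1 -0.0028 0.0078 0.0006 -3.29 -1.2 0; 1 -0.0028 0.0078 0.0006 -3.29 -1.2 0; 1 -0.0028 0.0078 0.0006 -3.29 -1.2 0; 1 -0.0028 0.0078 0.0006 -3.29 -1.2 0; 1 0 0 0 0 0 0"

```text
clock: 27.92
position: [0.6886, -0.124, 0.2329]
ee_rot: [1.36, 1.942, -0.627]
force: [0.3, 0.1, -2.1]
width: 0.082
gripper_force: 55.0
```

Emit:
send_rows:
  motion: "1 -0.0028 0.0078 0.0006 -3.29 -1.2 0; 1 -0.0028 0.0078 0.0006 -3.29 -1.2 0; 1 -0.0028 0.0078 0.0006 -3.29 -1.2 0; 1 -0.0028 0.0078 0.0006 -3.29 -1.2 0; 1 0 0 0 0 0 0"

```text
clock: 28.55
position: [0.6778, -0.0946, 0.2361]
ee_rot: [1.225, 1.743, -0.754]
force: [0.5, 0.2, -1.7]
width: 0.088
gripper_force: 55.0
```

Emit:
send_rows:
  motion: "1 0 0 0 0 0 0; 1 0 0 0 0 0 0; 1 0 0 0 0 0 0; 1 0 0 0 0 0 0; 1 0 0 0 0 0 0"

```text
clock: 29.18
position: [0.6776, -0.0953, 0.2371]
ee_rot: [1.226, 1.74, -0.754]
force: [0.1, 0.1, -1.6]
width: 0.084
gripper_force: 55.0
```

```bash
python3 - <<'E'
from seq import *
from h import *
s=yaw(); P=np.array(s['position']); r=R.from_rotvec(s['ee_rot'])
Rc=r*toolrot(R.identity(),AL,FL).inv(); t=np.array([-np.sin(AL),0,-np.cos(AL)]); cup=P-Rc.apply(np.array([.068,0,.036])-.047*t)
for n,v in dict(lip=[-.047,0,.05],foot=[-.025,0,0]).items():
    w=cup+Rc.apply(v); print(n,'X',round(w@EX,3),'Y',round(w@EY,3),'z',round(w[2],3))
print('tilt',np.degrees(np.arccos(Rc.as_matrix()[2,2])))
a,_,_=shot('side','side9'); b,_,_=shot('wrist','w9')
cv2.imwrite('pics/c9.png',np.hstack([cv2.resize(a[60:180,150:310],(512,384),interpolation=2)[:, :400],b[:, :400]]))
E
```

```text
29.18 [ 0.6776 -0.0953  0.2371] [ 1.226  1.74  -0.754] j [-1.06  1.12  1.3   1.88  0.06  0.51  0.09] w 0.08418479355000605 54.98598754405975 F [ 0.1  0.1 -1.6]
y yaw 19.63 z [ 0.299 -0.84  -0.453]
lip X 0.54 Y 0.438 z 0.101
foot X 0.588 Y 0.419 z 0.122
tilt 88.09400232234738
```

View pics/c9.png

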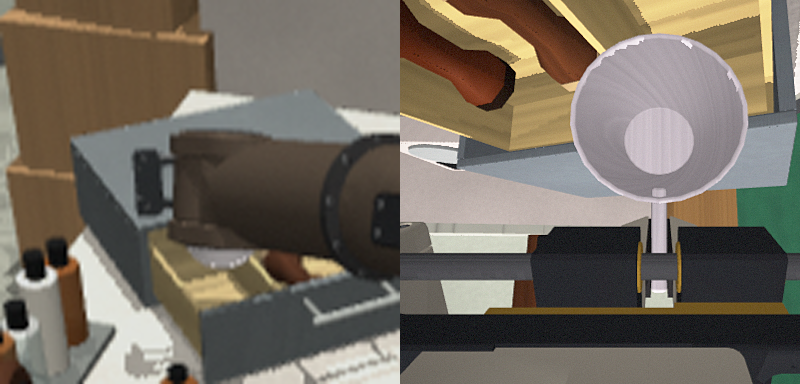

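The cup is empty at 88° tilt. I retrace back to upright.

Emit:
send_rows:
  motion: "1 0.0075 -0.0208 -0.0016 8.77 3.2 0; 1 0.0075 -0.0208 -0.0016 8.77 3.2 0; 1 0.0075 -0.0208 -0.0016 8.77 3.2 0; 1 0.0073 -0.019 -0.0112 9.4 3.43 0; 1 0.0073 -0.019 -0.0112 9.4 3.43 0"

```text
clock: 29.9
position: [0.715, -0.196, 0.2113]
ee_rot: [1.679, 2.394, -0.222]
force: [0.5, 0.2, -3.2]
width: 0.085
gripper_force: 55.0
```

Emit:
send_rows:
  motion: "1 0.006 -0.0167 0.0085 9.4 3.4 0; 1 0.006 -0.0167 0.0085 9.4 3.4 0; 1 0.006 -0.0167 0.0085 9.4 3.4 0; 1 0.006 -0.0167 0.0085 9.4 3.4 0; 1 0 0 0 0 0 0"

```text
clock: 30.52
position: [0.7365, -0.2695, 0.2395]
ee_rot: [-1.593, -2.252, -0.339]
force: [0.1, -0.0, -3.0]
width: 0.087
gripper_force: 55.0
```

Emit:
send_rows:
  motion: "1 -0.0149 0.0273 0 0 0 5.39; 1 -0.0149 0.0273 0 0 0 5.39; 1 -0.0149 0.0273 0 0 0 5.39; 1 -0.0149 0.0273 0 0 0 5.39; 1 -0.0149 0.0273 0 0 0 5.39"

```text
clock: 31.15
position: [0.6635, -0.1245, 0.244]
ee_rot: [-0.996, -2.54, -0.211]
force: [0.6, 0.4, -1.2]
width: 0.083
gripper_force: 55.0
```

Emit:
send_rows:
  motion: "1 -0.0149 0.0273 0 0 0 5.39; 1 -0.0149 0.0273 0 0 0 5.39; 1 -0.0149 0.0273 0 0 0 5.39; 1 -0.0149 0.0273 0 0 0 5.39; 1 -0.0149 0.0273 0 0 0 5.39"

```text
clock: 31.78
position: [0.5889, 0.0118, 0.244]
ee_rot: [-0.375, -2.685, -0.074]
force: [-0.8, 0.6, -1.1]
width: 0.086
gripper_force: 55.0
```

Emit:
send_rows:
  motion: "1 -0.0149 0.0273 0 0 0 5.39; 1 -0.0149 0.0273 0 0 0 5.39; 1 -0.0149 0.0273 0 0 0 5.39; 1 -0.0149 0.0273 0 0 0 5.39; 1 0 0 0 0 0 0"

```text
clock: 32.4
position: [0.5284, 0.1237, 0.2441]
ee_rot: [0.14, -2.705, 0.036]
force: [0.0, -0.4, -0.6]
width: 0.082
gripper_force: 55.0
```

```bash
python3 - <<'E'
from seq import *
from h import *
s=yaw(); P=np.array(s['position']); r=R.from_rotvec(s['ee_rot'])
rg=R.from_rotvec([.128,-2.707,.034]); print('to place',np.round(np.array([.5292,.117,.084])-P,4),np.round(np.degrees((rg*r.inv()).as_rotvec()),2))
im,_,_=shot('top','top10'); C,ok=cloud('top10')
hsv=cv2.cvtColor(im,cv2.COLOR_BGR2HSV)
cv2.imwrite('pics/c10.png',cv2.resize(im[70:210,220:430],None,fx=3.8,fy=3.8,interpolation=2))
E
```

```text
32.4 [0.5284 0.1237 0.2441] [ 0.14  -2.705  0.036] j [-0.35  0.57  0.1   1.55 -0.11  1.46  1.45] w 0.0824745597968453 54.98539924621582 F [ 0.  -0.4 -0.6]
y yaw 95.95 z [-0.418 -0.047 -0.907]
to place [ 0.0008 -0.0067 -0.1601] [-0.03 -0.1  -0.49]
```

View pics/c10.png

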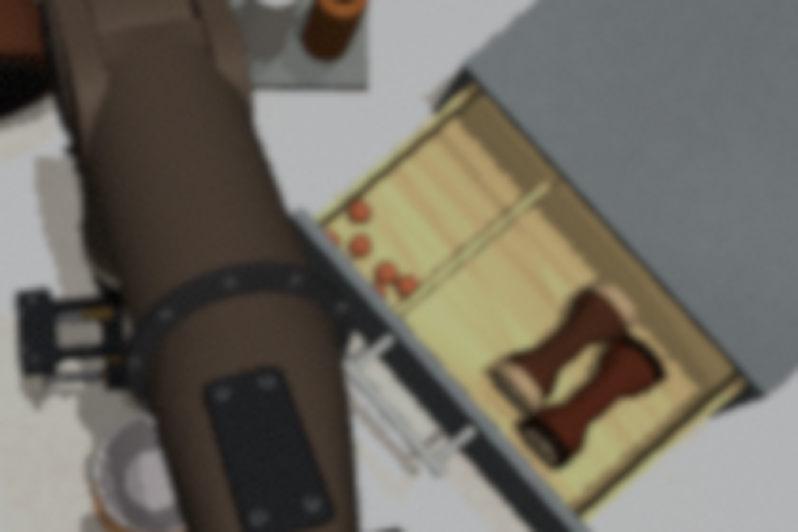

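Six beads are in the narrow bay, at crop (360,212), (332,240), (360,246), (386,272), (406,286) and (382,292). The drums sit closer together than I placed them, so I check their poses while setting the cup down.

```bash
python3 - <<'E'
from kin import EX,EY
from h import *
drums('top10',(.4,.7,-.4,-.05),None,(.035,.085))
C,ok=cloud('top10'); im=cv2.imread('pics/top10.png'); hsv=cv2.cvtColor(im,cv2.COLOR_BGR2HSV)
X=C@EX;Y=C@EY
q=ok&(X>.46)&(X<.64)&(Y>.16)&(Y<.385)&(C[...,2]>.035)&(C[...,2]<.1)
for lo,hi in ((.16,.385),):
    P=C[q]; print(len(P),'X',np.percentile(X[q],[1,99]),'Y',np.percentile(Y[q],[1,99]),'zmax',np.percentile(P[:,2],99))
sat=q&(hsv[...,1]>150); 
r=cv2.minAreaRect(np.stack([X[q],Y[q]],1).astype(np.float32)); print(r)
# per X slice, Y occupancy at z>.06
for x in np.arange(.49,.63,.015):
    f=q&(abs(X-x)<.004); y=np.sort(Y[f]); h=np.histogram(y,np.arange(.16,.39,.01))[0]; print(round(x,3),''.join('#' if k>0 else '.' for k in h))
E
```

```text
1082 c [ 0.5533 -0.261 ] size [0.105 0.141] axis -48.9 zmax 0.082 px 348 395 143 193
1121 X [0.49110664 0.62876191] Y [0.19327255 0.38425592] zmax 0.08234832546634899
((0.5517329573631287, 0.2883421778678894), (0.1633654534816742, 0.19302447140216827), 0.03547035902738571)
0.49 ...######.............
0.505 ...###########........
0.52 ...###########........
0.535 ....##########........
0.55 ....####.####.........
0.565 ....####.####.........
0.58 ...#####.####.........
0.595 ...###########........
0.61 ...###########........
0.625 ........######........
```

Emit:
send_rows:
  motion: "1 0.0008 -0.005 -0.05 0 0 -0.5; 1 0 0 -0.05 0 0 0; 1 0 0 -0.035 0 0 0; 1 0 0 -0.015 0 0 0; 1 0 0 -0.007 0 0 0"

```text
clock: 33.08
position: [0.5313, 0.1142, 0.0868]
ee_rot: [0.115, -2.705, 0.034]
force: [-0.0, 0.3, -1.6]
width: 0.083
gripper_force: 55.0
```

Emit:
send_rows:
  motion: "1 0 0 -0.0025 0 0 0; 1 0 0 0 0 0 0"

```text
clock: 33.33
position: [0.5315, 0.1148, 0.0853]
ee_rot: [0.117, -2.707, 0.033]
force: [0.1, -0.2, -0.9]
width: 0.084
gripper_force: 55.0
```

Both drums lie flat and aligned, Y 0.19–0.30. Now I release the cup.

Emit:
send_rows:
  motion: "1 0 0 -0.0015 0 0 0; 1 0 0 0 0 0 0; 0.5 0 0 0 0 0 0; 0.5 0 0 0 0 0 0; 0.5 0 0 0 0 0 0"

```text
clock: 33.95
position: [0.5308, 0.1147, 0.0828]
ee_rot: [0.117, -2.705, 0.033]
force: [-0.6, -0.9, -0.1]
width: 0.36
gripper_force: 0.0
```

Emit:
send_rows:
  motion: "0.5 0 0 0 0 0 0; 0.5 0.012 0.001 0.026 0 0 0; 0.5 0.025 0.002 0.054 0 0 0; 0.5 0 0 0.05 0 0 0; 1 0 0 0 0 0 0"

```text
clock: 34.58
position: [0.5698, 0.118, 0.2166]
ee_rot: [0.117, -2.712, 0.031]
force: [0.1, -0.6, -0.6]
width: 0.435
gripper_force: 0.0
```

```bash
python3 - <<'E'
from h import *
from kin import *
s=yaw(); im,_,_=shot('wrist','w11')
C,ok=cloud('w11'); z=C[...,2]; dd=np.hypot(C[...,0]-.4425,C[...,1]-.11)
rim=C[ok&(z>.047)&(z<.06)&(dd<.054)]
A=np.c_[rim[:,:2],np.ones(len(rim))]; print('rim plane',np.linalg.lstsq(A,rim[:,2],rcond=None)[0])
f=least_squares(lambda p:np.hypot(rim[:,0]-p[0],rim[:,1]-p[1])-p[2],[.445,.107,.045],loss='soft_l1',f_scale=.003); print('rim',f.x,len(rim))
h=ok&(z>.044)&(z<.06)&(dd>.06)&(dd<.1); print('handle',h.sum(),np.round(C[h].mean(0),4))
# shove pose: tool down, fingers closed, just in front of panel
r0=R.from_rotvec(s['ee_rot']); q=np.array(s['joints']); P0=np.array(s['position'])
from seq import seg
y=-EX  # tool y along +-X
for yv in (EX,-EX,EY,-EY):
    t=np.array([0,0,-1.]); r1=R.from_matrix(np.stack([np.cross(yv,t),yv,t],1))
    P1=.405*EX+.27*EY+[0,0,.26]
    q1=seg(q,P0,r0,P1,r1,14,name=str(np.round(yv,2)))
    q2=seg(q1,P1,r1,P1-[0,0,.115],r1,3,name='down'); seg(q2,P1-[0,0,.115],r1,P1-[0,0,.115]+.19*EX,r1,8,name='push')
E
```

```text
34.58 [0.5698 0.118  0.2166] [ 0.117 -2.712  0.031] j [-0.32  0.65  0.11  1.46 -0.12  1.45  1.47] w 0.43549803283981686 0.0 F [ 0.1 -0.6 -0.6]
y yaw 94.99 z [-0.413 -0.04  -0.91 ]
rim plane [0.00754875 0.00160988 0.04812751]
rim [0.44361186 0.10674265 0.04381275] 1723
handle 279 [0.5176 0.1131 0.051 ]
[ 0.66 -0.75  0.  ] n 14 shift [-0.0071 -0.0175  0.0031] turn [ -2.11  -0.92 -10.07] to [ 0.4699 -0.1269  0.26  ]
   q [-0.5   0.29  0.84  1.99 -0.26  0.97 -0.38] err 0.0 speed 0.41
down n 3 shift [ 0.      0.     -0.0383] turn [0. 0. 0.] to [ 0.4699 -0.1269  0.145 ]
   q [-0.36  0.46  0.7   2.11 -0.45  0.72 -0.21] err 0.0 speed 0.22
push n 8 shift [ 0.0156 -0.0179  0.    ] turn [0. 0. 0.] to [ 0.5951 -0.2698  0.145 ]
   q [-0.07  0.69  0.65  1.69 -0.51  0.93 -0.06] err 0.0 speed 0.16
[-0.66  0.75 -0.  ] n 14 shift [-0.0071 -0.0175  0.0031] turn [ 0.71 -1.63  2.55] to [ 0.4699 -0.1269  0.26  ]
   q [ 0.13  0.25  0.03  1.93 -0.01  0.95  2.45] err 0.0 speed 0.26
down n 3 shift [ 0.      0.     -0.0383] turn [0. 0. 0.] to [ 0.4699 -0.1269  0.145 ]
   q [ 0.14  0.41  0.02  2.07 -0.01  0.67 
[... 455 characters left out ...]
0.41  0.34  2.09 -0.22  0.67  1.1 ] err 0.0 speed 0.24
push n 8 shift [ 0.0156 -0.0179  0.    ] turn [0. 0. 0.] to [ 0.5951 -0.2698  0.145 ]
   q [ 0.13  0.64  0.33  1.67 -0.26  0.87  1.29] err 0.0 speed 0.15
[-0.75 -0.66 -0.  ] n 14 shift [-0.0071 -0.0175  0.0031] turn [ 2.01 -0.78  8.85] to [ 0.4699 -0.1269  0.26  ]
   q [ 0.83  0.56 -1.25  2.02  0.95  1.15  2.72] err 0.403 speed 1.19
down n 3 shift [ 0.      0.     -0.0383] turn [0. 0. 0.] to [ 0.4699 -0.1269  0.145 ]
   q [ 0.88  0.78 -1.25  2.11  1.14  1.03  2.72] err 0.344 speed 0.3
push n 8 shift [ 0.0156 -0.0179  0.    ] turn [0. 0. 0.] to [ 0.5951 -0.2698  0.145 ]
   q [ 0.96  0.95 -1.25  1.89  1.41  1.14  2.72] err 0.448 speed 0.09
```

The cup stands upright at (0.444, 0.107). Next I close the fingers, go in front of the handle bar and push the drawer shut.

Emit:
send_rows:
  motion: "1 -0.0166 -0.0275 0.0145 -1.54 -3.94 -8.82; 1 -0.0166 -0.0275 0.0145 -1.54 -3.94 -8.82; 1 -0.0166 -0.0275 0.0145 -1.54 -3.94 -8.82; 1 -0.0166 -0.0275 0 -1.54 -3.94 -8.82; 1 -0.0166 -0.0275 0 -1.54 -3.94 -8.82"

```text
clock: 35.25
position: [0.4836, -0.0209, 0.2553]
ee_rot: [-1.056, -2.873, 0.004]
force: [-0.6, -0.1, -0.4]
width: 0.005
gripper_force: 0.0
```

Emit:
send_rows:
  motion: "1 -0.0166 -0.0275 0 -1.54 -3.94 -8.82; 1 0 0 0 0 0 0; 1 0 0 0 0 0 0"

```text
clock: 35.62
position: [0.4683, -0.0466, 0.2559]
ee_rot: [-1.292, -2.854, -0.003]
force: [-0.4, 0.4, -0.0]
width: 0.007
gripper_force: 0.0
```

```bash
python3 - <<'E'
from kin import EX,EY
from h import *
s=yaw(); P=np.array(s['position']); print('X',P@EX,'Y',P@EY)
im,_,_=shot('top','top12'); C,ok=cloud('top12'); X=C@EX;Y=C@EY
q=ok&(X>.37)&(X<.42)&(Y>.25)&(Y<.4)&(C[...,2]>.085)&(C[...,2]<.1); print('bar',q.sum(),np.median(X[q]) if q.any() else '',np.median(Y[q]) if q.any() else '')
E
```

```text
35.62 [ 0.4683 -0.0466  0.2559] [-1.292 -2.854 -0.003] j [-0.32  0.23  0.37  2.   -0.11  0.94  0.83] w 0.006940682140826634 0.0 F [-0.4  0.4 -0. ]
y yaw 41.28 z [-0.007  0.005 -1.   ]
X 0.34347949784064064 Y 0.32167787686411514
bar 18 0.39953003278784016 0.37736612684254794
```

Emit:
send_rows:
  motion: "1 0 0 -0.055 0 0 0; 1 0 0 -0.055 0 0 0; 1 0.0099 -0.0113 0 0 0 0; 1 0.0132 -0.015 0 0 0 0; 1 0.0132 -0.015 0 0 0 0"

```text
clock: 36.3
position: [0.5066, -0.0896, 0.1481]
ee_rot: [-1.296, -2.856, -0.005]
force: [-1.0, 2.9, -1.0]
width: 0.002
gripper_force: 1.1
```

Emit:
send_rows:
  motion: "1 0.0132 -0.015 0 0 0 0; 1 0.0132 -0.015 0 0 0 0; 1 0.0132 -0.015 0 0 0 0; 1 0.0132 -0.015 0 0 0 0; 1 0.0132 -0.015 0 0 0 0"

```text
clock: 36.92
position: [0.5725, -0.1649, 0.1482]
ee_rot: [-1.297, -2.856, -0.005]
force: [-0.1, 2.7, -0.5]
width: 0.001
gripper_force: 1.1
```

Emit:
send_rows:
  motion: "1 0.0132 -0.015 0 0 0 0; 1 0.0132 -0.015 0 0 0 0; 1 0.0066 -0.0075 0 0 0 0; 1 0.0033 -0.0038 0 0 0 0; 1 0 0 0 0 0 0"

```text
clock: 37.55
position: [0.6071, -0.2053, 0.1468]
ee_rot: [-1.297, -2.854, -0.003]
force: [-0.6, 0.8, -0.2]
width: 0.001
gripper_force: 0.0
```

```bash
python3 - <<'E'
from kin import EX,EY
from h import *
s=yaw(); P=np.array(s['position']); print('X',P@EX,'Y',P@EY)
E
```

```text
37.55 [ 0.6071 -0.2053  0.1468] [-1.297 -2.854 -0.003] j [ 0.03  0.62  0.32  1.7  -0.25  0.87  1.18] w 0.0005970137593845922 0.0 F [-0.6  0.8 -0.2]
y yaw 41.14 z [-0.005  0.005 -1.   ]
X 0.5543482722475876 Y 0.321583585016907
```

Emit:
send_rows:
  motion: "1 0.0033 -0.0038 0 0 0 0; 1 0.0033 -0.0038 0 0 0 0; 1 0.002 -0.0023 0 0 0 0; 1 0 0 0 0 0 0"

```text
clock: 38.05
position: [0.6156, -0.2146, 0.1463]
ee_rot: [-1.295, -2.854, -0.004]
force: [-1.0, 1.1, 1.7]
width: 0.003
gripper_force: 1.1
```

Emit:
send_rows:
  motion: "1 0.0026 -0.003 0 0 0 0; 1 0.0026 -0.003 0 0 0 0; 1 0 0 0 0 0 0"

```text
clock: 38.42
position: [0.6166, -0.2153, 0.1458]
ee_rot: [-1.287, -2.843, -0.01]
force: [-21.4, 19.9, 21.9]
width: 0.004
gripper_force: 14.4
```

Hit the stop, so the drawer is shut. I back off, rise clear and check the scene.

Emit:
send_rows:
  motion: "1 -0.0066 0.0075 0 0 0 0; 1 -0.0066 0.0075 0 0 0 0; 1 -0.0066 0.0075 0.04 0 0 0; 1 -0.0066 0.0075 0.06 0 0 0; 1 -0.04 0.03 0.03 0 0 0"

```text
clock: 39.05
position: [0.5562, -0.1624, 0.2795]
ee_rot: [-1.301, -2.859, -0.003]
force: [0.6, 1.1, 0.6]
width: 0.002
gripper_force: 0.0
```

Emit:
send_rows:
  motion: "1 -0.06 0 0.03 0 0 0; 1 -0.06 -0.01 0.03 0 0 0; 1 0 -0.06 0 0 0 0; 1 0 -0.06 0 0 0 0; 1 0 0 0 0 0 0"

```text
clock: 39.67
position: [0.4416, -0.2952, 0.3325]
ee_rot: [-1.308, -2.851, 0.001]
force: [-0.3, 0.6, -0.3]
width: 0.006
gripper_force: 0.0
```

```bash
python3 - <<'E'
from kin import EX,EY
from h import *
st(); im,_,_=shot('top','top13'); C,ok=cloud('top13'); X=C@EX;Y=C@EY
q=ok&(Y>.2)&(Y<.45)&(X>.5)&(X<.68)
print('bar X',np.median(X[q&(abs(C[...,2]-.093)<.008)&(X<.6)]))
for t in np.arange(.6,.68,.004):
    f=q&(abs(X-t)<.003); print(f'{t:.3f}:{np.median(C[...,2][f])*1000:.0f}' if f.any() else '-',end=' ')
cv2.imwrite('pics/c13.png',im)
E
```

```text
39.67 [ 0.4416 -0.2952  0.3325] [-1.308e+00 -2.851e+00  1.000e-03] j [ 0.1   0.26  0.49  1.77 -0.13  1.15  1.34] w 0.006051187837722692 0.0 F [-0.3  0.6 -0.3]
bar X 0.5831450246789105
0.600:1 0.604:2 0.608:1 0.612:1 0.616:1 0.620:2 0.624:2 0.628:55 0.632:64 0.636:111 0.640:113 0.644:124 0.648:126 0.652:126 0.656:126 0.660:126 0.664:126 0.668:126 0.672:126 0.676:125 0.680:125
```

View pics/c13.png

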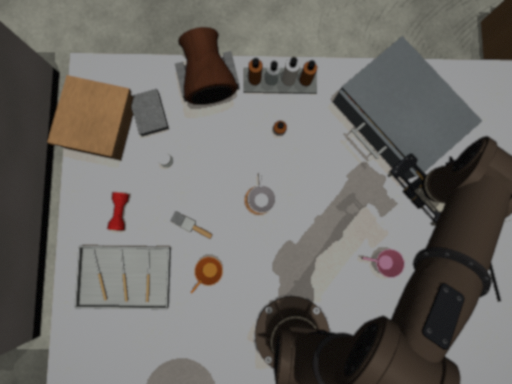

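The drawer is shut: the bar moved 190 mm to X 0.583. The empty cup is on its mat at (260,200), the bottle at (280,128) and the jar at (166,160) are standing, and the arm is clear.

```bash
python3 -c "
from cell import arm
print(arm.sign_off())"
```

```text
the job is handed in; nothing more can be done
None
```

The job is handed in, no verdict came back: by the camera checks both drums lie lengthways in the wide bay, all six beads are in the narrow bay, the drawer is pushed to its stop, the empty cup stands upright on its mat, and the bottle and jar are still standing.

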